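# Load the holding cabinet's tray and slide it home

## Task

Set the oblong covered pan flat in the sliding tray, then slide the tray, handle outwards, all the way into the open bay at the bottom of the holding cabinet until it stops, with its front wall flush with the cabinet's face. Keep the pan upright, leave the round pot and everything else where they are, and let go at the end.

Things in the scene. Friction and masses are not known exactly. Their poses are not given: they have to be found in the camera images.
- pan_center (a point): Centre, half-way up (44 mm above the underside), of the oblong covered stainless pan, one rigid piece: 100 (x) x 76 (y) mm over its rim, 92 x 68 mm below it, 88 mm high in all, 0.3 to 0.65 kg, z up. It stands on the counter at one of two places before the robot; a round covered pot of like height stands at the other.
- pan_grip (a point): Centre of the pan's black grip bar, on the pan's middle, 80 mm above its underside; same axes as the pan. The bar runs along x: 66 mm long, 14 mm wide (y), 16 mm high (72 to 88 mm above the underside). The lid's flat top lies 60 mm above the underside; two posts (8 mm long in x) at x = +-27 mm carry the bar.
- tray_center (a point): Centre, 11 mm above the underside, of the open shallow aluminium tray lying on the counter: 130 (x) x 112 (y) x 22 mm outside, walls and floor 4 mm, so 122 x 104 mm inside; 0.28 to 0.46 kg; slides on the counter. z up; +x is the end that goes into the bay first, -x the front wall with the handle.
- tray_handle (a point): Grasping point on the tray's black blade handle, 127 mm from the tray's centre towards -x, 29 mm above the counter; same axes as the tray. The blade sticks out level from the front wall, 65 to 145 mm from the tray's centre, 16 mm thick (y), 12 to 46 mm above the counter.
- bay_mouth (a point): Middle of the bay's mouth, at counter height, in the plane of the fixed steel cabinet's face (cabinet 260 wide, 260 deep, 250 mm high). +x points straight into the bay, z up. Bay 118 mm wide (3 mm spare each side of the tray), 115 mm high, floored by the counter itself. Two guides 30 mm high flare from the mouth's sides to 79 mm off the middle, 30 mm before the face.
- bay_stop (a point): Middle of the bay's rigid back stop, 130 mm straight in from the mouth (11 mm above the counter; same axes as bay_mouth). With the tray's rear wall against it the tray is home: tray centre 65 mm inside the mouth, front wall flush with the face, handle sticking out 80 mm before the face.
- pot: Round covered steel pot with a black knob, 94 mm across, 86 mm high; origin under its centre. To be left alone.
- ramekin: White ramekin, 52 mm across, 36 mm high, between the two places of pan and pot; origin under its centre. To be left alone.
- squeeze: Clear squeeze bottle, 56 mm across, 170 mm high, far side of the counter; origin under its centre. To be left alone.
- jar: Glass jar with steel cap, 72 mm across, 100 mm high, far side; origin under its centre. To be left alone.
- spatula: Spatula lying on the counter to the right; to be left alone.
- mug: White mug, 76 mm across, 85 mm high, left near the robot; origin under its centre. To be left alone.
- pan: The same pan; origin at the centre of its underside.
- tray: The same tray; origin at the centre of its underside.
There are look-alikes about, which are no part of the job. What is shaped like the pan but yellow is not meant.

How it is judged (in metres and radians):
On the way:
1. the pan stands flat inside the tray while the tray is still wholly outside the bay (x of pan_center in the frame of tray_center between -0.02 and 0.02 m and y of pan_center in the frame of tray_center between -0.022 and 0.022 m and z of pan_center in the frame of tray_center between 0.032 and 0.042 m and angle between pan_center's own z axis and vertical below 0.06 rad and linear speed of pan below 0.02 m/s and x of tray_center in the frame of bay_mouth below -0.06 m), for 0.2 s.
At the end, for the whole second after the job is handed in: The tray is home in the bay: its front wall flush with the cabinet's face to 5 mm, within 6 mm of the middle, straight to 0.06 rad, level and at rest; the pan stands flat and upright inside the tray, its centre within 20 mm (x) and 22 mm (y) of the tray's centre (x of tray_center in the frame of bay_mouth between 0.06 and 0.069 m and y of tray_center in the frame of bay_mouth between -0.006 and 0.006 m and angle between the x axis of tray_center and the x axis of bay_mouth, either way round below 0.06 rad and angle between tray_center's own z axis and vertical below 0.05 rad and linear speed of tray below 0.01 m/s and x of pan_center in the frame of tray_center between -0.02 and 0.02 m and y of pan_center in the frame of tray_center between -0.022 and 0.022 m and z of pan_center in the frame of tray_center between 0.032 and 0.042 m and angle between pan_center's own z axis and vertical below 0.06 rad and linear speed of pan below 0.02 m/s); the robot touches nothing.
It fails at once if the pot, ramekin, squeeze bottle, jar, spatula or mug is moved by more than 40 mm (distance of any of pot, ramekin, squeeze, jar, spatula, mug from where it was at the start of the episode above 0.04 m).
It fails at once if the pan is tipped by more than 0.5 rad (angle between pan_center's own z axis and vertical above 0.5 rad).
It also fails if it takes over 58 s, if anything falls off the work surface, if the arm or the gripper's body presses on something with over 40 N, if the wrist force passes 120 N, or if a joint passes its speed limit or range.

## Robot

A 7-joint arm with a two-finger parallel gripper is mounted at the origin on the work surface. World frame = base frame: x ahead of the robot, y to its left, z up, the work surface at z = 0. Lengths are in mm, angles in rad, forces in N, time in s.
With the tool pointing down it reaches from about 400 to 900 mm from the base axis. Payload 5.6 kg.
Tool frame: the origin (TCP) lies midway between the tips of the shut fingers; the grasp point (between the pads) lies 19 mm behind it; x points along the fingers, y is the direction in which the jaws open and shut, and the axes are right-handed (so a half turn about x gives the same grasp; the last joint's range is limited). The gripper opens to 92 mm and grips with 3 to 60 N. Pads are 20 mm wide; open, the fingers measure 128 mm over their backs; the gripper's body (75 mm by 189 mm) begins 69 mm behind the grasp point.
Start: joints at [-1.231, 0.468, -0.012, 1.603, 0.006, 1.071, -0.056], TCP at [242.828, 602.946, 214.592] pointing down, gripper open.
Joint ranges: [-2.53, 2.53], [-0.31, 2.02], [-1.57, 1.55], [0.28, 2.44], [-1.29, 4.43], [0.15, 1.84], [-2.92, 2.92]. Speed limits (rad/s): [2.57, 2.57, 3.14, 3.14, 3.14, 3.14, 3.14].

## Interface

Orientations are given as a unit quaternion [w, x, y, z].
In Python, from station import r gives the robot as it stands.
- The arm moves only by the tool servo_tool, never from a script. Its arguments are lists of equal length, an entry for each row: "jaw": the closure, from -1 (fully open) to 1 (shut); "slide": the shift along the tool's x, y, z in m, a list of three; "spin": the turn about the tool's x in degrees. In form: {"jaw": [jaw, ...], "slide": [[x, y, z], ...], "spin": [spin, ...]}. A call has 1 to 20 rows; each row shifts and turns the pose as measured when the row begins, along the tool's axes as they then stand; what a row does not reach is not made up. A row lasts 1/8 s, in which the tool goes at most 62.5 mm and 10.7 degrees, less where a joint would pass 70% of its speed; a pose out of reach is approached as far as the arm can. A call is refused whole if a number of a shift passes 0.0625 or a number of a turn 10.7, either way. A call with a gripper value outside its range is refused whole. The fingers move at their own pace and stop on an object; "newtons" is the grip in N (left out, the last holds). Time passes only in rows, so rows that do not move let the fingers close. It gives the time, the measured TCP pose, the force and the opening at its end, in the units of the state.
- r.observe(): the state, without advancing time (a new reading comes with each control period).
- r.snapshot(name): name is "scene" or "side" or "wrist"; returns a dict with "image" (400x640x3 uint8, red, green, blue), "intrinsics" (3x3 intrinsics, pixels), "dist_coeffs" ([k1, k2, p1, p2, k3] as OpenCV has them; the pictures are not rectified), "R" (3x3) and "t" (3): a world point X has camera coordinates R X + t. Camera axes: x right, y down, z forward; pixel columns grow to the right and rows downward; lengths in mm; the calibration is good to about 2 mm. A picture is of the moment at which its call begins. There is no depth.
- r.finish_job(): hands the job in, once; it reports no verdict.
Trained networks look in the newest picture that a camera, given by its name, has taken for a name from the list of things; names that differ only in an ending like _2 or _b are one class to them, and where a whole thing is asked for, a point or a joint stands for the part that bears it (a point fixed in the world has none). Each returns a list of dicts, best first, with "p" (0 to 1); they miss things now and then, are a little off and sometimes report something else, mostly with a low value. They report only what shows in the picture. A call takes as long as a camera call. They do not tell look-alikes from the thing itself.
- r.search_frame(camera, query): "centre" ([x, y, z] in mm, in world coordinates, good to about 4 mm: the middle of the surface that is visible of it).
- r.cut_out(camera, query): "mask" (400x640 bool, what is visible of it).
The state is a dict: "t": time; "qpos": joint angles; "joint_velocities": joint speeds; "joint_torque": joint torques, N m; "eef_pos": TCP position; "tcp_rot": TCP orientation; "wrist_force": force on the tool from outside, world axes, zero at the start; "torque": the same for the moment, N m; "grip_width": finger opening in mm.
Only numpy, scipy, OpenCV 4.12 (cv2) and the standard library are available. Lean on these libraries where they do the work, as an engineer would, in place of code of your own. Each camera call takes 0.05 s, during which the arm holds its last target.

## Working session

There is one attempt and no reset: what is moved stays moved. The work goes in short steps, Python scripts to look and compute and a tool call to move; the robot and the scene stay as the last step left them, time stands still between calls to the robot, and variables do not carry over. Pictures are saved under pics/ and viewed, and the job is handed in when it is done.

Besides the shell and the picture viewer there is one more tool, called after "Request:" by a JSON object that holds its "name" and its "arguments", one argument or row to a line. servo_tool: Moves the arm, as the interface text tells. Its arguments: {"type":"object","properties":{"jaw":{"type":"array","items":{"type":"number"}},"slide":{"type":"array","items":{"type":"array","items":{"type":"number"}}},"spin":{"type":"array","items":{"type":"number"}},"newtons":{"type":"number"}},"required":["jaw","slide","spin"]}

```bash
ls; mkdir -p pics; python3 - <<'E'
from station import r
import cv2,pickle
s=r.observe();print(s)
d={}
for n in("scene","side","wrist"):
    d[n]=r.snapshot(n);cv2.imwrite(f"pics/{n}0.png",d[n]["image"][:,:,::-1])
    for q in("pan","tray","pan_grip","tray_handle","pot","bay_mouth"):
        try: print(n,q,[(x["centre"],round(x["p"],2)) for x in r.search_frame(n,q)][:4])
        except Exception as e: print(n,q,e)
pickle.dump(d,open("d0.pkl","wb"))
E
```

```text
pics
{'t': 0.0, 'qpos': array([-1.23100003,  0.46837586, -0.01161083,  1.603591  ,  0.00601714,
        1.07143303, -0.05631642]), 'joint_velocities': array([ 2.15968248e-03, -2.98588393e-05,  1.29028708e-03,  6.87230664e-04,
       -1.82362475e-04,  2.17879448e-04,  2.67467263e-04]), 'joint_torque': array([ 4.06176878e-05, -5.20588303e+01, -1.22025658e-02, -2.43742740e+01,
       -5.65624866e-02,  1.75795297e-02,  1.69667333e-04]), 'eef_pos': array([242.63405734, 602.39153871, 213.65473677]), 'tcp_rot': array([ 0.69411792,  0.13391401,  0.69426169, -0.13515938]), 'wrist_force': array([-0.05974066, -0.33664097, -0.28531811]), 'torque': array([ 0.01919264, -0.05573393, -0.03823124]), 'grip_width': 91.46886440297772}
scene pan [([242.6, -275.9, 60.9], 0.97), ([571.1, -302.5, 62.2], 0.88), ([415.9, -267.0, 57.6], 0.73)]
scene tray [([607.5, -80.6, 6.0], 0.8)]
scene pan_grip [([413.3, -269.3, 60.1], 0.94), ([567.0, -304.4, 62.8], 0.84), ([241.3, -275.5, 60.0], 0.82)]
scene tray_handle [([605.7, -72.3, 4.5], 0.9), ([710.5, 360.9, 250.9], 0.36)]
scene pot [([442.3, 28.3, 61.3], 0.55)]
scene bay_mouth [([711.9, 358.5, 250.1], 0.66)]
side pan [([374.8, -289.2, 60.8], 0.82), ([213.0, -301.1, 61.2], 0.76), ([530.9, -331.4, 57.9], 0.69), ([594.6, -74.6, 10.3], 0.18)]
side tray [([596.9, -75.9, 12.3], 0.61)]
side pan_grip [([211.4, -300.5, 57.0], 0.7), ([530.3, -332.4, 61.4], 0.69), ([301.2, 296.4, 56.7], 0.62), ([372.9, -288.4, 59.7], 0.61)]
side tray_handle [([596.4, -79.3, 12.2], 0.97)]
side pot [([410.1, 7.6, 62.8], 0.59)]
side bay_mouth [([550.6, 267.9, 181.6], 0.83)]
wrist pan []
wrist tray []
wrist pan_grip []
wrist tray_handle [([488.6, 456.9, 12.4], 0.67)]
wrist pot []
wrist bay_mouth [([484.5, 454.5, 10.8], 0.86)]
```

View pics/scene0.png

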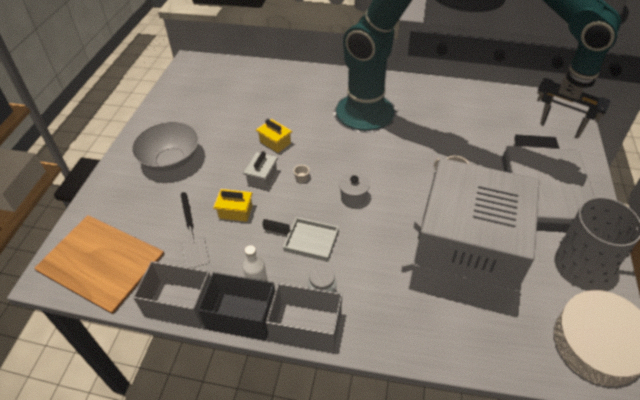

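View pics/side0.png

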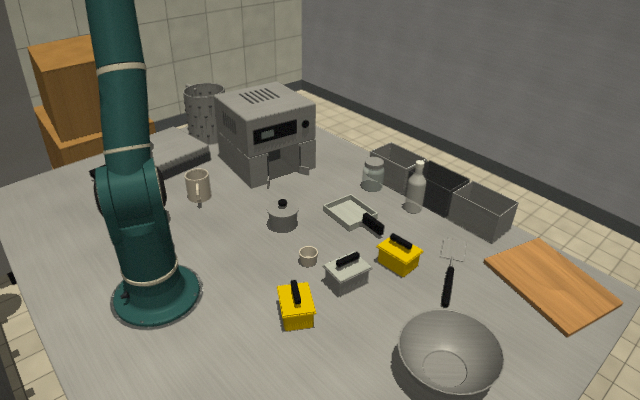

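View pics/wrist0.png

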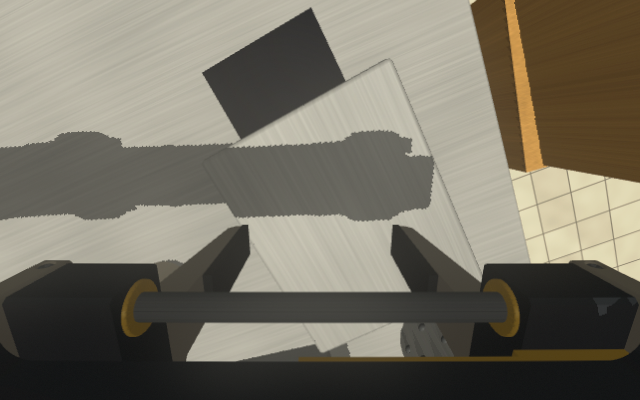

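```bash
python3 - <<'E'
import pickle
d=pickle.load(open("d0.pkl","rb"))
for n in d:
    print(n,d[n]["intrinsics"].round(1).tolist(),d[n]["dist_coeffs"],d[n]["R"].round(4).tolist(),d[n]["t"], (-d[n]["R"].T@d[n]["t"]).round(0))
E
```

```text
scene [[504.1, 0.0, 330.4], [0.0, 504.1, 192.5], [0.0, 0.0, 1.0]] [-0.09757721  0.          0.          0.          0.        ] [[-0.1886, 0.982, -0.008], [0.7252, 0.1337, -0.6754], [-0.6622, -0.1332, -0.7374]] [ 124.98545081 -295.95556974 1839.67059514] [1456.  162. 1158.]
side [[463.0, 0.0, 315.4], [0.0, 463.0, 201.5], [0.0, 0.0, 1.0]] [-0.12187599  0.          0.          0.          0.        ] [[0.7532, -0.6576, 0.0132], [-0.3606, -0.4296, -0.8279], [0.5501, 0.6188, -0.5607]] [-400.34482251  231.18327437 1139.71866673] [-242. -869.  836.]
wrist [[282.8, 0.0, 319.9], [0.0, 282.8, 199.1], [0.0, 0.0, 1.0]] [-0.00756267  0.          0.          0.          0.        ] [[0.3725, 0.928, 0.0003], [0.8975, -0.3603, 0.2542], [0.236, -0.0945, -0.9671]] [-651.30497169  -30.00527068  390.14134146] [177. 630. 385.]
```

```bash
cat > h.py <<'E'
import numpy as np,cv2
def proj(c,X):
    X=np.asarray(X,float).reshape(-1,3)
    rv,_=cv2.Rodrigues(c["R"]);return cv2.projectPoints(X,rv,np.asarray(c["t"],float),c["intrinsics"],c["dist_coeffs"])[0].reshape(-1,2)
def ray(c,uv,z):
    p=cv2.undistortPoints(np.array(uv,float).reshape(-1,1,2),c["intrinsics"],c["dist_coeffs"]).reshape(-1,2)
    D=np.c_[p,np.ones(len(p))]@c["R"];C=-c["R"].T@c["t"]
    return C+D*((z-C[2])/D[:,2])[:,None]
E
python3 - <<'E'
import pickle,cv2,numpy as np
from h import *
d=pickle.load(open("d0.pkl","rb"))
for n in ("scene","side"):
    c=d[n];print(n,proj(c,[[0,0,0],[242.6,602.4,213.6]]))
    im=c["image"].copy()[:,:,::-1]
    a=np.linspace(0,6.28,50)
    im=np.ascontiguousarray(im)
    for p in proj(c,np.c_[95*np.cos(a),95*np.sin(a),0*a]): cv2.circle(im,tuple(int(v) for v in p),0,(0,0,255),-1)
    for p in proj(c,[[242.6,602.4,213.6],[416,-267,0]]): cv2.circle(im,tuple(int(v) for v in p),2,(0,0,255),-1)
    if n=="scene": cr=im[60:270,200:640];cv2.imwrite("pics/s1.png",cv2.resize(cr,None,fx=1.8,fy=1.8))
    else: cr=im[80:340,100:460];cv2.imwrite("pics/d1.png",cv2.resize(cr,None,fx=2.2,fy=2.2,interpolation=cv2.INTER_CUBIC))
E
```

```text
scene [[364.51495178 111.63448469]
 [559.11531916 129.68456151]]
side [[156.0556631  293.52777672]
 [134.53456747 115.07010582]]
```

View pics/s1.png

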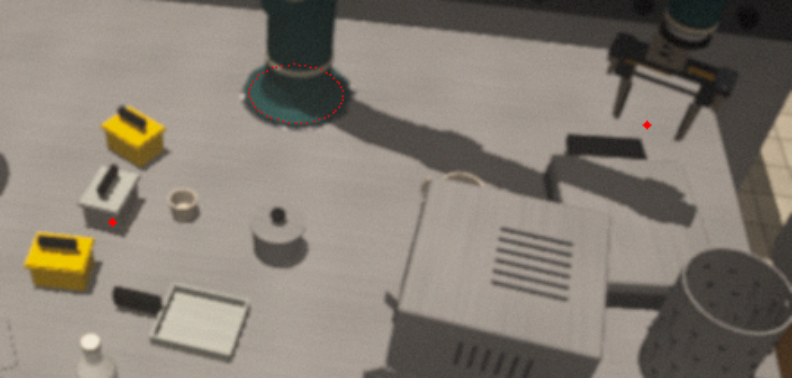

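View pics/d1.png

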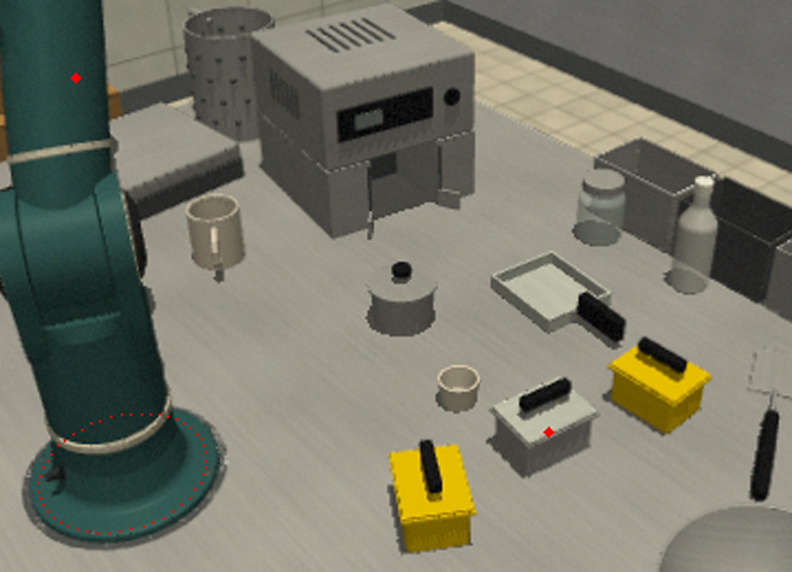

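```bash
cat >> h.py <<'E'
def box(sx,sy,z0,z1,cx=0,cy=0):
    return np.array([[cx+a*sx/2,cy+b*sy/2,z] for a in(-1,1) for b in(-1,1) for z in(z0,z1)],float)
PAN=[box(92,68,0,56),box(100,76,54,60),box(66,14,72,88),box(8,14,58,88,27),box(8,14,58,88,-27)]
TRAY=[box(130,112,0,22),box(80,16,12,46,-105,0)]
CAB=[box(260,260,0,250,130,0)]
def place(P,q):
    c,s=np.cos(q[2]),np.sin(q[2]);return np.c_[P[:,0]*c-P[:,1]*s+q[0],P[:,0]*s+P[:,1]*c+q[1],P[:,2]]
def sil(c,parts,q,S=4):
    m=np.zeros((400*S,640*S),np.uint8)
    for P in parts:
        u=(proj(c,place(P,q))+.5)*S
        cv2.fillConvexPoly(m,cv2.convexHull(np.round(u).astype(np.int32)),1)
    return cv2.resize(m.astype(np.float32),(640,400),interpolation=cv2.INTER_AREA)
def fit(cs,ms,parts,q0,ign=None):
    from scipy.optimize import minimize
    def f(p):
        q=[p[0],p[1],p[2]/60];e=0
        for i,(c,m) in enumerate(zip(cs,ms)):
            s=sil(c,parts,q);dd=np.abs(s-m)
            e+=dd.sum()/m.sum()
        return e
    p0=np.array([q0[0],q0[1],q0[2]*60])
    for st in(25,8,3):
        sx=np.vstack([p0]+[p0+st*np.eye(3)[i] for i in range(3)])
        o=minimize(f,p0,method="Nelder-Mead",options=dict(initial_simplex=sx,maxiter=150,xatol=.1,fatol=1e-5));p0=o.x
    return [p0[0],p0[1],p0[2]/60],o.fun
def outline(im,c,parts,q,col=(0,0,255)):
    for P in parts:
        u=proj(c,place(P,q))
        for i in range(8):
            for b in(1,2,4):
                j=i^b
                if j>i: cv2.line(im,tuple(int(round(v*16)) for v in u[i]),tuple(int(round(v*16)) for v in u[j]),col,1,cv2.LINE_AA,4)
E
cat > look.py <<'E'
from station import r
import pickle,cv2,numpy as np
from h import *
d={};M={}
for n in("scene","side"):
    d[n]=r.snapshot(n)
    for q in("pan","tray","bay_mouth","pot"):
        try:M[n,q]=[(x["p"],x["mask"]) for x in r.cut_out(n,q)]
        except Exception as e:print(e);continue
        for p,m in M[n,q]:
            ys,xs=np.nonzero(m);print(n,q,round(p,2),m.sum(),xs.min(),xs.max(),ys.min(),ys.max(), d[n]["image"][m].mean(0).round())
pickle.dump((d,M),open("d1.pkl","wb"))
E
python3 look.py
```

```text
scene pan 0.82 1063 213 252 189 221 [158. 128.  27.]
scene pan 0.75 782 256 291 119 151 [156. 126.  30.]
scene pan 0.6 832 244 276 152 187 [130. 124. 113.]
scene tray 0.78 1894 263 337 218 259 [157. 152. 139.]
scene bay_mouth 0.6 15214 402 538 158 314 [122. 115. 108.]
scene pot 0.69 841 339 369 173 206 [125. 118. 110.]
side pan 0.94 1230 378 422 234 275 [140. 115.   3.]
side pan 0.93 1552 277 316 280 331 [168. 140.   6.]
side pan 0.65 1352 323 384 194 235 [120. 120. 106.]
side pan 0.61 1412 324 371 252 295 [111. 110.  99.]
side tray 0.64 1411 323 384 194 235 [121. 120. 107.]
side tray 0.27 8233 214 316 82 188 [92. 90. 82.]
side bay_mouth 0.63 8058 215 316 82 187 [92. 90. 82.]
side bay_mouth 0.62 1359 323 383 195 233 [122. 122. 108.]
side pot 0.55 865 267 298 199 231 [105. 103.  94.]
```

```bash
cat > fitall.py <<'E'
import pickle,cv2,numpy as np,sys
from h import *
d,M=pickle.load(open("d1.pkl","rb"))
S,D=d["scene"],d["side"]
def pick(k,col,i0,u):
    return min(M[k,col],key=lambda t:np.hypot(*(np.argwhere(t[1]).mean(0)[::-1]-u)))[1].astype(np.float32)
res={}
for nm,parts,us,ud,q0s in(("pan",PAN,(261,169),(347,273),[(400,-268,a) for a in(-.6,0.,.6,1.2)]),
   ("tray",TRAY,(305,238),(354,214),[(600,-70,a) for a in(-2.4,-1.6,-.8)])):
    m=[pick(("scene"),nm,0,us) if 0 else pick("scene",nm,0,us),pick("side",nm,0,ud)]
    for lab,cs,ms in(("both",[S,D],m),("scene",[S],m[:1]),("side",[D],m[1:])):
        b=min((fit(cs,ms,parts,q) for q in q0s),key=lambda t:t[1]);print(nm,lab,np.round(b[0],3),round(b[1],3))
        if lab=="both":res[nm]=b[0]
# cabinet: only box outline, rough
m=[pick("scene","bay_mouth",0,(470,235)),pick("side","bay_mouth",0,(265,135))]
for lab,cs,ms in(("both",[S,D],m),("scene",[S],m[:1]),("side",[D],m[1:])):
    b=min((fit(cs,ms,CAB,(650,270,a)) for a in(.3,.9,1.5)),key=lambda t:t[1]);print("cab",lab,np.round(b[0],3),round(b[1],3))
    if lab=="both":res["cab"]=b[0]
pickle.dump(res,open("res.pkl","wb"))
for n,c,(x0,x1,y0,y1) in(("s",S,(200,560,100,330)),("d",D,(200,440,70,310))):
    im=np.ascontiguousarray(c["image"][:,:,::-1])
    k=2 if n=="s" else 2.4
    for nm,P,col in(("pan",PAN,(0,0,255)),("tray",TRAY,(255,0,0)),("cab",CAB,(0,255,0))): outline(im,c,P,res[nm],col)
    cv2.imwrite(f"pics/{n}2.png",cv2.resize(im[y0:y1,x0:x1],None,fx=k,fy=k,interpolation=cv2.INTER_CUBIC))
E
sed -i 's/pick(k,col,i0,u)/pick(k,col,i0,u)/; s/M\[k,col\]/M[k,col]/' fitall.py
python3 fitall.py
```

```text
pan both [ 3.94560e+02 -2.75956e+02 -1.19000e-01] 0.262
pan scene [ 3.90053e+02 -2.75970e+02 -8.40000e-02] 0.153
pan side [ 393.789 -276.13     2.922] 0.101
tray both [611.725 -69.112  -1.683] 0.675
tray scene [610.064 -69.028  -1.664] 0.344
tray side [613.41  -69.     -1.689] 0.32
cab both [592.573 235.653   1.433] 0.122
cab scene [592.092 235.656   1.445] 0.027
cab side [584.285 234.746   1.39 ] 0.088
```

View pics/s2.png

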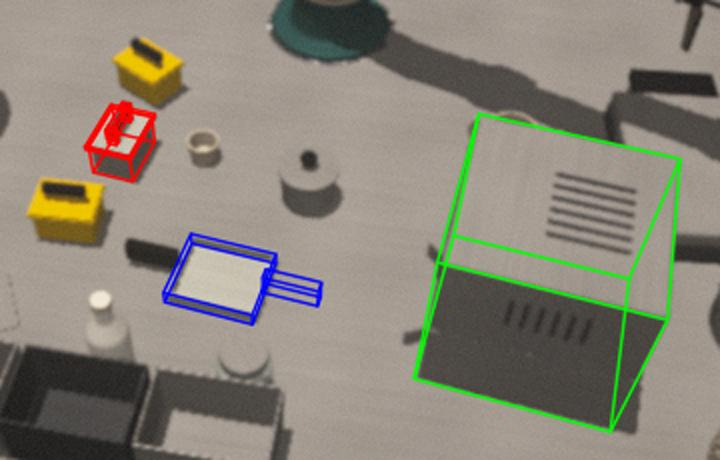

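View pics/d2.png

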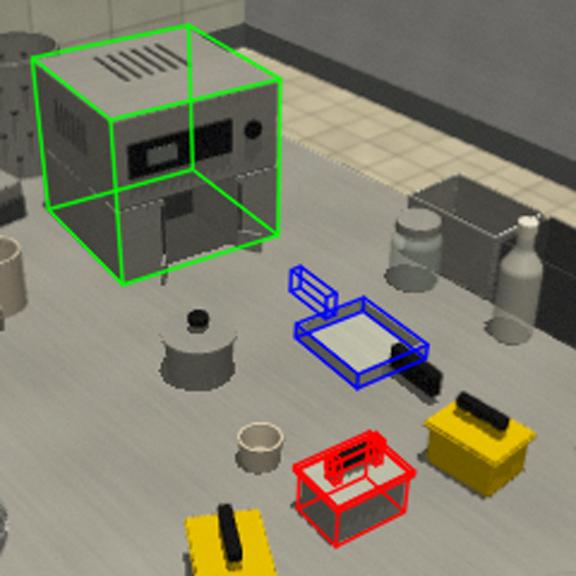

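```bash
sed -i 's/for a in(-2.4,-1.6,-.8)\]/for a in(1.1,1.5,1.9)]/' fitall.py
python3 fitall.py; python3 - <<'E'
import cv2
a=cv2.imread("pics/s2.png");b=cv2.imread("pics/d2.png")
cv2.imwrite("pics/s3.png",cv2.resize(a[80:340,60:360],None,fx=2,fy=2,interpolation=cv2.INTER_CUBIC))
cv2.imwrite("pics/d3.png",cv2.resize(b[270:570,270:570],None,fx=2,fy=2,interpolation=cv2.INTER_CUBIC))
E
```

```text
pan both [ 3.94560e+02 -2.75956e+02 -1.19000e-01] 0.262
pan scene [ 3.90053e+02 -2.75970e+02 -8.40000e-02] 0.153
pan side [ 393.789 -276.13     2.922] 0.101
tray both [612.394 -67.476   1.47 ] 0.128
tray scene [611.079 -67.652   1.466] 0.078
tray side [613.457 -67.177   1.472] 0.036
cab both [592.573 235.653   1.433] 0.122
cab scene [592.092 235.656   1.445] 0.027
cab side [584.285 234.746   1.39 ] 0.088
```

View pics/s3.png

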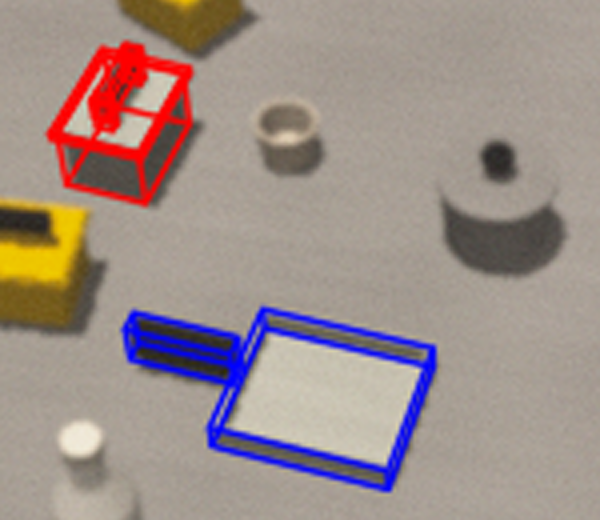

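View pics/d3.png

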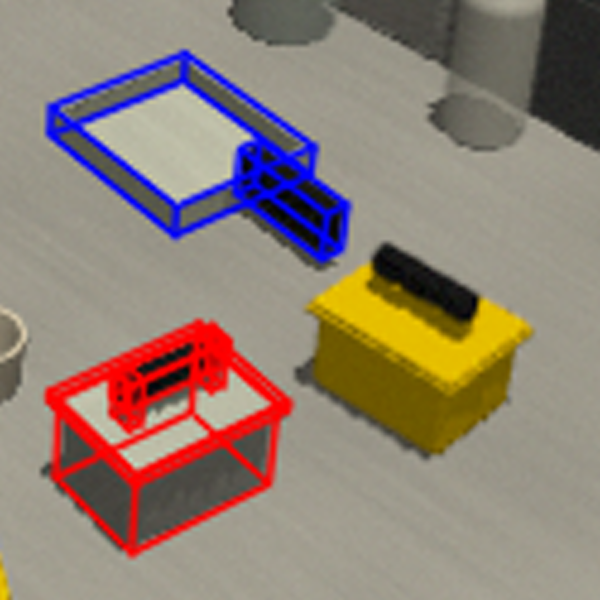

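```bash
cat >> h.py <<'E'
from scipy.spatial.transform import Rotation as Ro
def Rt(s): q=s["tcp_rot"];return Ro.from_quat([q[1],q[2],q[3],q[0]]).as_matrix()
def plan(r,tgt,yaw=None):
    "tgt TCP world mm, yaw = desired world angle of tool y (mod pi)"
    s=r.observe();R=Rt(s);d=np.array(tgt)-s["eef_pos"];y=np.arctan2(R[1,1],R[0,1])
    print("t",s["t"],"pos",s["eef_pos"].round(1),"q",s["qpos"].round(2),"yawY",y.round(3),"F",s["wrist_force"].round(1),"w",s["grip_width"].round(1))
    print("R",R.round(3).tolist())
    print("world d",d.round(1),"tool d(m)",(R.T@d/1000).round(4))
    if yaw is not None:
        # spin about tool x (down): positive spin -> world yaw decreases
        e=(yaw-y+np.pi/2)%np.pi-np.pi/2
        print("spin deg (about tool x):",round(float(-np.degrees(e)*1),1),"alt",round(float(-np.degrees(e-np.sign(e)*np.pi)),1))
E
python3 - <<'E'
from station import r
from h import *
import pickle
d,M=pickle.load(open("d1.pkl","rb"))
plan(r,[392,-276,230],-.15+1.571)
for n in("scene",):print(ray(d[n],[[255,285],[320,285],[262,168],[354,200]],0).round(0))
print(ray(d["side"],[[413,210],[373,188],[282,226],[309,263]],0).round(0))
E
```

```text
Traceback (most recent call last):
  File "h.py", line 47, in plan
    print("t",s["t"],"pos",s["eef_pos"].round(1),"q",s["qpos"].round(2),"yawY",y.round(3),"F",s["wrist_force"].round(1),"w",s["grip_width"].round(1))
                                                                                                                            ^^^^^^^^^^^^^^^^^^^^^
AttributeError: 'float' object has no attribute 'round'
```

```bash
sed -i 's/s\["grip_width"\].round(1)/round(s["grip_width"],1)/' h.py
python3 - <<'E'
from station import r
from h import *
import pickle
d,M=pickle.load(open("d1.pkl","rb"))
plan(r,[392,-276,230],-.15+1.571)
for n in("scene",):print(ray(d[n],[[255,285],[320,285],[262,168],[354,200]],0).round(0))
print(ray(d["side"],[[413,210],[373,188],[282,226],[309,263]],0).round(0))
E
```

```text
t 1.55 pos [242.8 602.9 214.6] q [-1.23  0.47 -0.01  1.6   0.01  1.07 -0.06] yawY 1.188 F [-0.4  0.2 -0.4] w 91.9
R [[0.0, 0.374, 0.928], [0.0, 0.928, -0.374], [-1.0, 0.0, -0.0]]
world d [ 149.2 -878.9   15.4] tool d(m) [-0.0154 -0.7596  0.4667]
spin deg (about tool x): -13.4 alt 166.6
[[ 784. -183.    0.]
 [ 751.  -11.    0.]
 [ 351. -288.    0.]
 [ 434.   30.    0.]]
[[ 783. -182.    0.]
 [ 781.  -11.    0.]
 [ 416.   19.    0.]
 [ 370. -158.    0.]]
```

Request:
{"name": "servo_tool", "arguments": {
  "jaw": [-1,-1,-1,-1,-1,-1,-1,-1,-1,-1,-1,-1,-1,-1,-1,-1,-1,-1,-1,-1],
  "slide": [
    [-0.045,0,0],
    [-0.045,0,0],
    [-0.045,0,0],
    [0,-0.035,0.048],
    [0,-0.035,0.048],
    [0,-0.035,0.048],
    [0,-0.035,0.048],
    [0,-0.035,0.048],
    [0.003,-0.049,0.034],
    [0.003,-0.049,0.034],
    [0.003,-0.049,0.034],
    [0.003,-0.049,0.034],
    [0.003,-0.049,0.034],
    [0.003,-0.049,0.034],
    [0.0,-0.048,0.005],
    [0.0,-0.048,0.005],
    [0.0,-0.048,0.005],
    [0.0,-0.048,0.005],
    [0.0,-0.048,0.005],
    [0.0,-0.048,0.005]
  ],
  "spin": [0,0,0,0,0,0,0,0,0,0,0,0,0,0,0,0,0,0,0,0]
}}

```text
t: 4.05
eef_pos: [407.0, -301.0, 335.7]
tcp_rot: [0.698, 0.134, 0.691, -0.129]
wrist_force: [0.2, 0.0, -0.9]
grip_width: 91.7
```

```bash
python3 - <<'E'
from station import r
from h import *
plan(r,[392,-276,230],-.15+1.571)
E
```

```text
t 4.05 pos [ 407.  -301.   335.7] q [-0.11  0.1   0.76  1.84 -0.09  1.22  1.87] yawY 1.196 F [ 0.2  0.  -0.9] w 91.7
R [[0.012, 0.366, 0.93], [0.005, 0.93, -0.367], [-1.0, 0.009, 0.009]]
world d [ -15.    25.  -105.7] tool d(m) [ 0.1057  0.0169 -0.0241]
spin deg (about tool x): -12.9 alt 167.1
```

Request:
{"name": "servo_tool", "arguments": {
  "jaw": [-1,-1,-1,-1,-1,-1,-1,-1,-1,-1,-1,-1,-1,-1,-1,-1],
  "slide": [
    [0.006,0,0],
    [0.006,0,0],
    [0.006,0,0],
    [0.006,0,0],
    [0.006,0,0],
    [0.006,0,0],
    [0.006,0,0],
    [0.006,0,0],
    [0.006,0,0],
    [0.006,0,0],
    [0.006,0,0],
    [0.006,0,0],
    [0.006,0,0],
    [0.006,0,0],
    [0.006,0,0],
    [0.006,0,0]
  ],
  "spin": [10.4,10.4,10.4,10.4,10.4,10.4,10.4,10.4,10.4,10.4,10.4,10.4,10.4,10.4,10.4,10.4]
}}

```text
t: 6.05
eef_pos: [406.8, -304.9, 239.9]
tcp_rot: [-0.085, 0.709, -0.08, -0.695]
wrist_force: [-0.5, -0.3, -0.7]
grip_width: 91.8
```

```bash
python3 - <<'E'
from station import r
from h import *
plan(r,[392,-276,66],-.15+1.571)
c=r.snapshot("wrist");cv2.imwrite("pics/w1.png",c["image"][:,:,::-1])
import pickle;pickle.dump(c,open("w1.pkl","wb"))
print(proj(c,[[392,-276,88],[392,-276,60]]))
E
```

```text
t 6.05 pos [ 406.8 -304.9  239.9] q [-0.39  0.34  1.2   1.98 -0.39  1.06 -0.82] yawY -1.804 F [-0.5 -0.3 -0.7] w 91.8
R [[0.021, -0.231, -0.973], [0.005, -0.973, 0.231], [-1.0, -0.01, -0.019]]
world d [ -14.8   28.9 -173.9] tool d(m) [ 0.1737 -0.023   0.0244]
spin deg (about tool x): -4.8 alt 175.2
[[301.25091635 208.18434067]
 [302.87203099 202.34703403]]
```

View pics/w1.png

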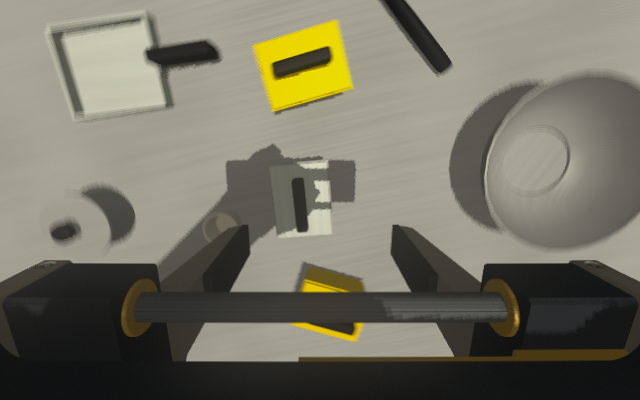

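```bash
cat > bar.py <<'E'
import pickle,sys
from h import *
def bar(c,win,z,thr=60):
    x0,x1,y0,y1=win;g=c["image"][y0:y1,x0:x1].max(2)
    m=(g<thr).astype(np.uint8);n,l,st,_=cv2.connectedComponentsWithStats(m)
    k=1+np.argmax(st[1:,4]);rr=cv2.minAreaRect(np.argwhere(l==k)[:,::-1].astype(np.float32)+[x0,y0] if 0 else (np.argwhere(l==k)[:,::-1]+np.array([x0,y0])).astype(np.float32))
    b=cv2.boxPoints(rr);w=ray(c,b,z)
    ct=ray(c,[rr[0]],z)[0];e=[w[1]-w[0],w[2]-w[1]];L=[np.linalg.norm(v) for v in e];i=int(np.argmax(L))
    print("px",np.round(rr[0],1),"world",ct.round(1),"LxW",np.round(L,1),"yaw",round(float(np.arctan(e[i][1]/e[i][0])),3),st[k,4])
    return ct
E
python3 - <<'E'
from bar import *
c=pickle.load(open("w1.pkl","rb"))
for t in(40,50,60):bar(c,(275,330,165,240),88,t)
im=cv2.cvtColor(c["image"],cv2.COLOR_RGB2BGR)
for q,col in(((394.5,-276,-.12),(0,0,255)),((392,-276,-.2),(0,255,0))):outline(im,c,PAN,q,col)
cv2.imwrite("pics/w1o.png",cv2.resize(im[130:260,220:380],None,fx=4,fy=4,interpolation=cv2.INTER_CUBIC))
E
```

```text
Traceback (most recent call last):
  File "bar.py", line 6, in bar
    k=1+np.argmax(st[1:,4]);rr=cv2.minAreaRect(np.argwhere(l==k)[:,::-1].astype(np.float32)+[x0,y0] if 0 else (np.argwhere(l==k)[:,::-1]+np.array([x0,y0])).astype(np.float32))
        ~~~~~~~~~^^^^^^^^^^
ValueError: attempt to get argmax of an empty sequence
```

```bash
python3 - <<'E'
from bar import *
c=pickle.load(open("w1.pkl","rb"))
for t in(50,60,75):
    try:bar(c,(275,330,165,240),88,t)
    except Exception as e:print(t,e)
im=cv2.cvtColor(c["image"],cv2.COLOR_RGB2BGR)
for q,col in(((394.5,-276,-.12),(0,0,255)),((392,-276,-.2),(0,255,0))):outline(im,c,PAN,q,col)
cv2.imwrite("pics/w1o.png",cv2.resize(im[130:260,220:380],None,fx=4,fy=4,interpolation=cv2.INTER_CUBIC))
E
```

```text
px [299.8 204.1] world [ 397.2 -275.5   88. ] LxW [12.6 62.6] yaw -0.133 509
px [299.5 204.1] world [ 397.3 -275.2   88. ] LxW [13.4 64.3] yaw -0.148 584
px [299.6 204.3] world [ 397.1 -275.3   88. ] LxW [14.1 65.3] yaw -0.142 627
```

View pics/w1o.png

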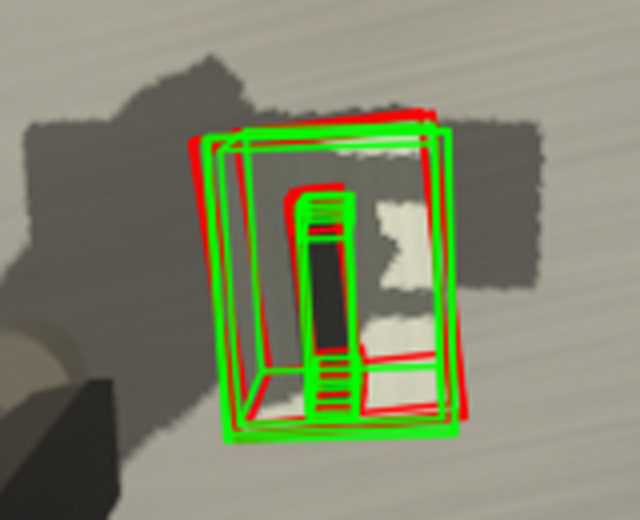

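Request:
{"name": "servo_tool", "arguments": {
  "jaw": [-1,-1,-1,-1,-1],
  "slide": [
    [0.03,-0.026,0.016],
    [0.035,0,0],
    [0.035,0,0],
    [0.025,0,0],
    [0,0,0]
  ],
  "spin": [0,-5.2,0,0,0]
}}

```text
t: 6.72
eef_pos: [402.1, -272.7, 111.9]
tcp_rot: [-0.047, 0.713, -0.042, -0.698]
wrist_force: [0.6, -0.2, 0.5]
grip_width: 91.9
```

```bash
python3 - <<'E'
from station import r
from bar import *
plan(r,[397,-275.4,66],-.142+1.571)
c=r.snapshot("wrist");cv2.imwrite("pics/w2.png",c["image"][:,:,::-1])
pickle.dump(c,open("w2.pkl","wb"))
u=proj(c,[397,-275.4,88])[0].astype(int);print(u)
for t in(60,75):bar(c,(u[0]-35,u[0]+35,u[1]-55,u[1]+55),88,t)
E
```

```text
t 6.725 pos [ 402.1 -272.7  111.9] q [-0.24  0.48  0.98  2.14 -0.59  0.8  -0.59] yawY -1.697 F [ 0.6 -0.2  0.5] w 91.9
R [[0.022, -0.126, -0.992], [0.005, -0.992, 0.126], [-1.0, -0.008, -0.021]]
world d [ -5.1  -2.7 -45.9] tool d(m) [0.0457 0.0037 0.0057]
spin deg (about tool x): 0.9 alt -179.1
[325 233]
px [325.5 233. ] world [ 397.6 -275.2   88. ] LxW [12.  65.4] yaw -0.114 1478
px [324.9 233. ] world [ 397.7 -274.7   88. ] LxW [67.1 13.3] yaw -0.151 1567
```

View pics/w2.png

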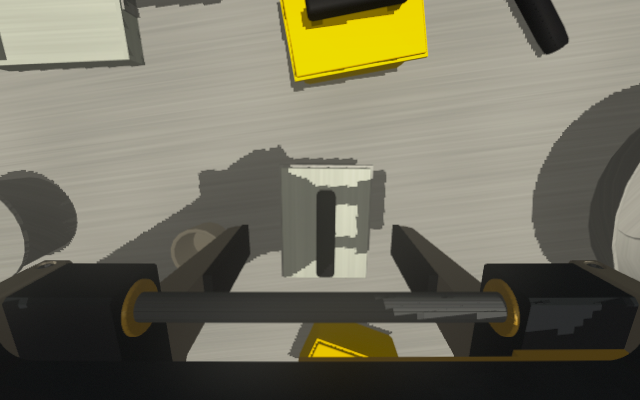

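Request:
{"name": "servo_tool", "arguments": {
  "jaw": [-1,-1,-1,-1,1,1,1,1,1,1],
  "slide": [
    [0.015,0.003,0.005],
    [0.02,0,0],
    [0.01,0,0],
    [0,0,0],
    [0,0,0],
    [0,0,0],
    [0,0,0],
    [0,0,0],
    [0,0,0],
    [0,0,0]
  ],
  "spin": [0.8,0,0,0,0,0,0,0,0,0],
  "newtons": 45
}}

```text
t: 8.02
eef_pos: [401.1, -277.6, 70.0]
tcp_rot: [-0.051, 0.717, -0.048, -0.694]
wrist_force: [0.4, -0.4, -0.6]
grip_width: 34.3
```

```bash
python3 - <<'E'
from station import r
from bar import *
plan(r,[397,-275.4,66],-.142+1.571)
E
```

```text
t 8.025 pos [ 401.1 -277.6   70. ] q [-0.16  0.54  0.89  2.16 -0.7   0.72 -0.51] yawY -1.711 F [ 0.4 -0.4 -0.6] w 34.3
R [[0.032, -0.139, -0.99], [0.001, -0.99, 0.139], [-0.999, -0.006, -0.032]]
world d [-4.1  2.2 -4. ] tool d(m) [ 0.0039 -0.0016  0.0045]
spin deg (about tool x): 0.1 alt -179.9
```

Request:
{"name": "servo_tool", "arguments": {
  "jaw": [1,1,1,1,1,1],
  "slide": [
    [0.003,-0.002,0.004],
    [0,0,0],
    [0,0,0],
    [0,0,0],
    [0,0,0],
    [0,0,0]
  ],
  "spin": [0,0,0,0,0,0]
}}

```text
t: 8.78
eef_pos: [396.8, -275.0, 66.3]
tcp_rot: [-0.051, 0.716, -0.048, -0.694]
wrist_force: [0.3, 0.6, -1.6]
grip_width: 13.9
```

```bash
python3 - <<'E'
from station import r
from bar import *
plan(r,[397,-275.4,66],-.142+1.571)
E
```

```text
t 8.775 pos [ 396.8 -275.    66.3] q [-0.16  0.54  0.88  2.17 -0.7   0.7  -0.5 ] yawY -1.711 F [ 0.3  0.6 -1.6] w 13.9
R [[0.032, -0.14, -0.99], [0.001, -0.99, 0.14], [-1.0, -0.005, -0.031]]
world d [ 0.2 -0.4 -0.3] tool d(m) [ 0.0003  0.0004 -0.0003]
spin deg (about tool x): 0.1 alt -179.9
```

Request:
{"name": "servo_tool", "arguments": {
  "jaw": [1,1,1,1,1,1,1,1,1,1,1,1,1],
  "slide": [
    [-0.02,0,0],
    [-0.035,0,0],
    [-0.035,0,0],
    [-0.03,0,0],
    [0,0,0],
    [0,0,0],
    [0,0,0],
    [0,0,0],
    [0,0,0],
    [0,0,0],
    [0,0,0],
    [0,0,0],
    [0,0,0]
  ],
  "spin": [0,0,0,0,-10.2,-10.2,-10.2,-10.2,-10.2,-10.2,-10.2,-10.2,-10.2]
}}

```text
t: 10.4
eef_pos: [385.7, -268.5, 184.2]
tcp_rot: [0.487, 0.521, 0.485, -0.507]
wrist_force: [-0.2, 1.2, -2.8]
grip_width: 13.2
```

```bash
python3 - <<'E'
from station import r
from bar import *
plan(r,[612,-67.5,180],-.1)
c=r.snapshot("side");cv2.imwrite("pics/d4.png",cv2.resize(c["image"][120:330,250:530,::-1],None,fx=2.5,fy=2.5))
E
```

```text
t 10.4 pos [ 385.7 -268.5  184.2] q [-0.11  0.23  0.76  2.1  -0.23  0.88  0.73] yawY -0.056 F [-0.2  1.2 -2.8] w 13.2
R [[0.017, 0.998, -0.056], [0.012, -0.056, -0.998], [-1.0, 0.016, -0.013]]
world d [226.3 201.   -4.2] tool d(m) [ 0.0103  0.2147 -0.2132]
spin deg (about tool x): 2.5 alt -177.5
```

View pics/d4.png

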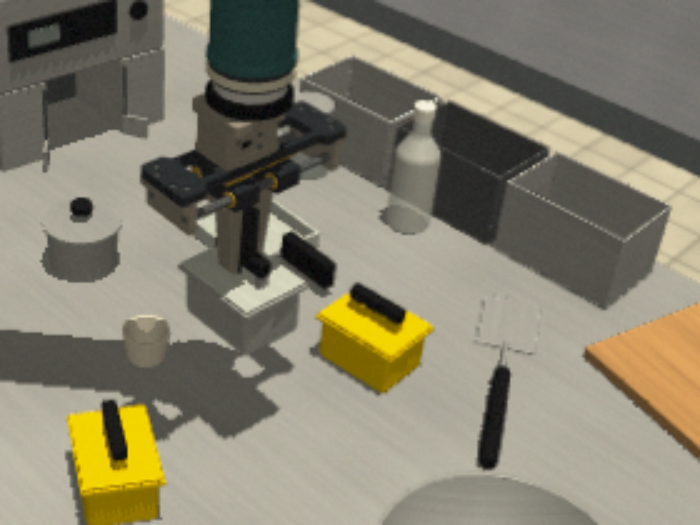

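Request:
{"name": "servo_tool", "arguments": {
  "jaw": [1,1,1,1,1,1,1,1],
  "slide": [
    [0,0.02,-0.02],
    [0,0.035,-0.035],
    [0,0.038,-0.038],
    [0,0.038,-0.038],
    [0,0.038,-0.038],
    [0,0.03,-0.03],
    [0,0.015,-0.015],
    [0,0,0]
  ],
  "spin": [2.5,0,0,0,0,0,0,0]
}}

```text
t: 11.45
eef_pos: [622.6, -70.2, 185.3]
tcp_rot: [0.467, 0.534, 0.471, -0.524]
wrist_force: [-0.6, 0.6, -4.7]
grip_width: 13.4
```

```bash
python3 - <<'E'
from station import r
from bar import *
plan(r,[612,-67.5,70],-.1)
d={n:r.snapshot(n) for n in("scene","side","wrist")}
pickle.dump(d,open("d5.pkl","wb"))
for n in d:
    im=cv2.cvtColor(d[n]["image"],cv2.COLOR_RGB2BGR);outline(im,d[n],TRAY,(611.5,-67.5,1.47))
    x0,x1,y0,y1={"scene":(220,380,150,280),"side":(290,420,130,270),"wrist":(0,640,0,400)}[n]
    k=1 if n=="wrist" else 4
    cv2.imwrite(f"pics/{n}5.png",cv2.resize(im[y0:y1,x0:x1],None,fx=k,fy=k))
E
```

```text
t 11.45 pos [622.6 -70.2 185.3] q [-0.4   0.51  0.63  1.73 -0.36  1.02  0.25] yawY -0.121 F [-0.6  0.6 -4.7] w 13.4
R [[0.008, 0.993, -0.12], [0.014, -0.12, -0.993], [-1.0, 0.006, -0.014]]
world d [ -10.6    2.7 -115.3] tool d(m) [ 0.1152 -0.0115  0.0003]
spin deg (about tool x): -1.2 alt 178.8
```

View pics/wrist5.png

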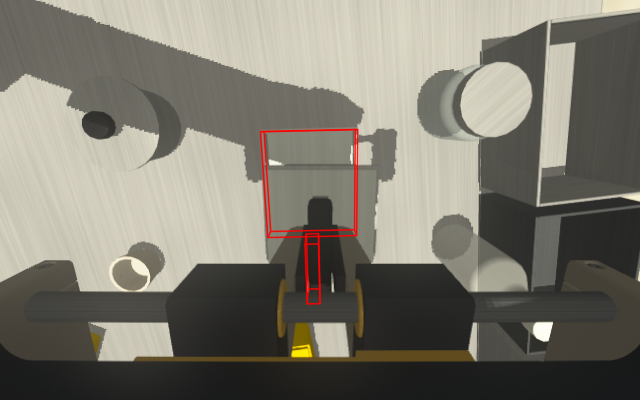

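View pics/side5.png

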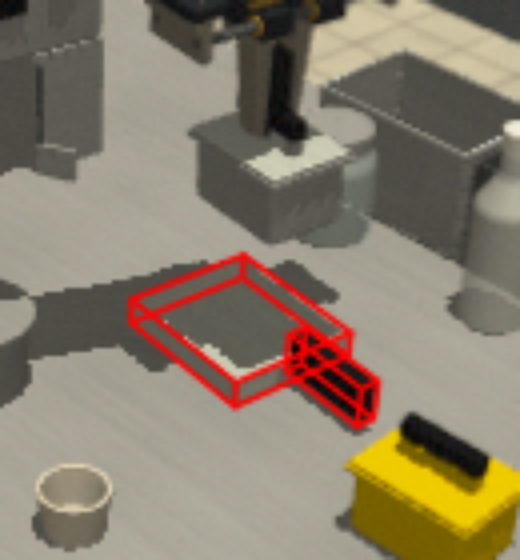

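Request:
{"name": "servo_tool", "arguments": {
  "jaw": [1,1,1,1,1,1],
  "slide": [
    [0.01,-0.01,0],
    [0.03,0,0],
    [0.03,0,0],
    [0.02,0,0],
    [0,0,0],
    [0,0,0]
  ],
  "spin": [-1.0,0,0,0,0,0]
}}

```text
t: 12.35
eef_pos: [605.8, -75.8, 94.0]
tcp_rot: [0.469, 0.533, 0.473, -0.523]
wrist_force: [0.3, -0.3, -3.5]
grip_width: 13.3
```

```bash
python3 - <<'E'
from station import r
from bar import *
plan(r,[612,-67.5,70.3],-.1)
d={n:r.snapshot(n) for n in("scene","side")}
s=r.observe();p=s["eef_pos"]
for n in d:
    im=cv2.cvtColor(d[n]["image"],cv2.COLOR_RGB2BGR);outline(im,d[n],TRAY,(611.5,-67.5,1.47))
    outline(im,d[n],[q+[0,0,p[2]-66.3] for q in PAN],(p[0],p[1],1.47),(255,0,0))
    x0,x1,y0,y1={"scene":(220,380,150,280),"side":(290,420,130,270)}[n]
    cv2.imwrite(f"pics/{n}6.png",cv2.resize(im[y0:y1,x0:x1],None,fx=4,fy=4))
E
```

```text
t 12.35 pos [605.8 -75.8  94. ] q [-0.34  0.59  0.57  1.83 -0.44  0.84  0.33] yawY -0.114 F [ 0.3 -0.3 -3.5] w 13.3
R [[0.007, 0.993, -0.114], [0.014, -0.114, -0.993], [-1.0, 0.006, -0.014]]
world d [  6.2   8.3 -23.7] tool d(m) [ 0.0238  0.0051 -0.0086]
spin deg (about tool x): -0.8 alt 179.2
```

View pics/scene6.png

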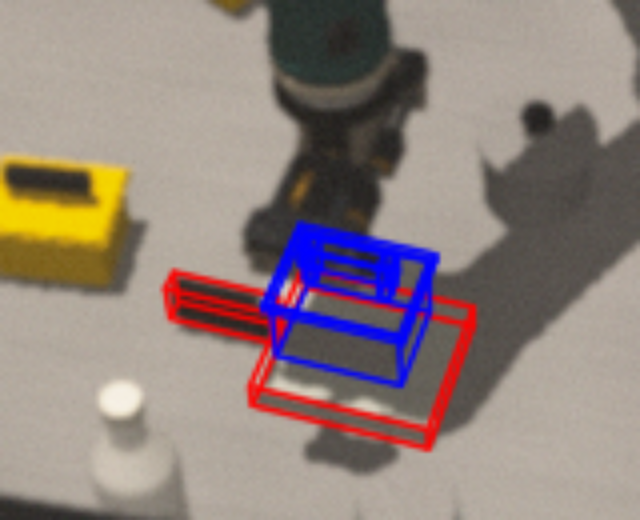

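View pics/side6.png

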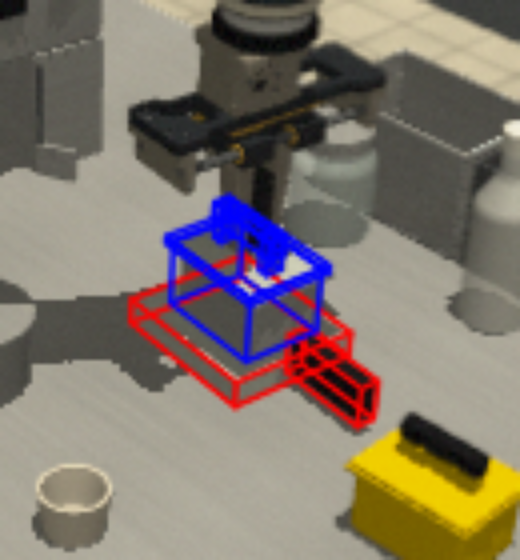

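Request:
{"name": "servo_tool", "arguments": {
  "jaw": [1,1,1,1],
  "slide": [
    [0,0.005,-0.009],
    [0,0,0],
    [0.012,0,0],
    [0,0,0]
  ],
  "spin": [0,0,0,0]
}}

```text
t: 12.95
eef_pos: [613.7, -65.5, 83.1]
tcp_rot: [0.47, 0.533, 0.473, -0.521]
wrist_force: [-0.9, -0.6, -4.7]
grip_width: 13.3
```

```bash
python3 - <<'E'
from station import r
from bar import *
plan(r,[612,-67.5,70.3],-.1)
E
```

```text
t 12.95 pos [613.7 -65.5  83.1] q [-0.35  0.62  0.56  1.82 -0.45  0.83  0.32] yawY -0.112 F [-0.9 -0.6 -4.7] w 13.3
R [[0.01, 0.994, -0.112], [0.014, -0.112, -0.994], [-1.0, 0.009, -0.015]]
world d [ -1.7  -2.  -12.8] tool d(m) [ 0.0127 -0.0016  0.0024]
spin deg (about tool x): -0.7 alt 179.3
```

Within 3 mm; lower onto the floor, then release.

Request:
{"name": "servo_tool", "arguments": {
  "jaw": [1,1,1,1],
  "slide": [
    [0.006,-0.001,0.002],
    [0.004,0,0],
    [0.003,0,0],
    [0,0,0]
  ],
  "spin": [0,0,0,0]
}}

```text
t: 13.45
eef_pos: [613.5, -68.8, 70.7]
tcp_rot: [0.47, 0.534, 0.472, -0.521]
wrist_force: [-1.5, 0.9, -1.7]
grip_width: 13.3
```

```bash
python3 - <<'E'
from station import r
from bar import *
plan(r,[612,-67.5,70.3],-.1)
E
```

```text
t 13.45 pos [613.5 -68.8  70.7] q [-0.34  0.63  0.55  1.82 -0.47  0.8   0.34] yawY -0.114 F [-1.5  0.9 -1.7] w 13.3
R [[0.012, 0.993, -0.113], [0.014, -0.113, -0.993], [-1.0, 0.011, -0.015]]
world d [-1.5  1.3 -0.4] tool d(m) [ 0.0004 -0.0016 -0.0011]
spin deg (about tool x): -0.8 alt 179.2
```

Request:
{"name": "servo_tool", "arguments": {
  "jaw": [0.4,-0.2,-0.6,-1,-1,-1,-1,-1,-1,-1,-1],
  "slide": [
    [0,0,0],
    [0,0,0],
    [0,0,0],
    [0,0,0],
    [0,0,0],
    [-0.02,0,0],
    [-0.035,0,0],
    [-0.035,0,0],
    [-0.03,0,0],
    [-0.01,0,0],
    [0,0,0]
  ],
  "spin": [0,0,0,0,0,0,0,0,0,0,0]
}}

```text
t: 14.82
eef_pos: [613.4, -71.6, 210.9]
tcp_rot: [0.472, 0.536, 0.469, -0.519]
wrist_force: [0.5, 0.7, -0.8]
grip_width: 91.9
```

```bash
python3 - <<'E'
from station import r
from bar import *
plan(r,[599,-193.5,170],-.1)
d={n:r.snapshot(n) for n in("scene","side","wrist")}
pickle.dump(d,open("d7.pkl","wb"))
for n in d:
    im=cv2.cvtColor(d[n]["image"],cv2.COLOR_RGB2BGR);outline(im,d[n],TRAY,(611.5,-67.5,1.47))
    x0,x1,y0,y1={"scene":(220,380,150,280),"side":(290,420,130,270),"wrist":(0,640,0,400)}[n]
    k=1 if n=="wrist" else 4
    cv2.imwrite(f"pics/{n}7.png",cv2.resize(im[y0:y1,x0:x1],None,fx=k,fy=k))
E
```

```text
t 14.825 pos [613.4 -71.6 210.9] q [-0.42  0.46  0.65  1.74 -0.33  1.04  0.24] yawY -0.115 F [ 0.5  0.7 -0.8] w 91.9
R [[0.019, 0.993, -0.114], [0.013, -0.114, -0.993], [-1.0, 0.018, -0.016]]
world d [ -14.4 -121.9  -40.9] tool d(m) [ 0.039  -0.0011  0.1234]
spin deg (about tool x): -0.8 alt 179.2
```

View pics/wrist7.png

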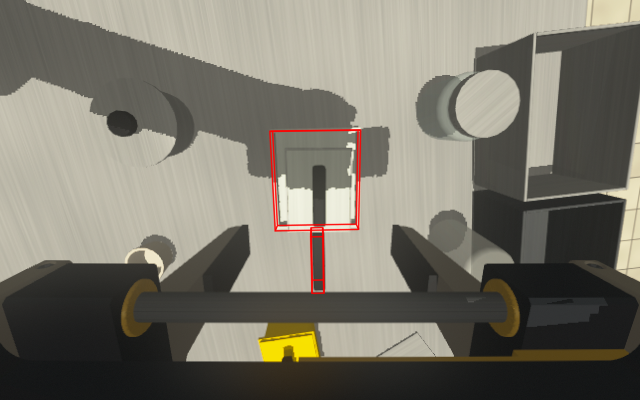

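View pics/side7.png

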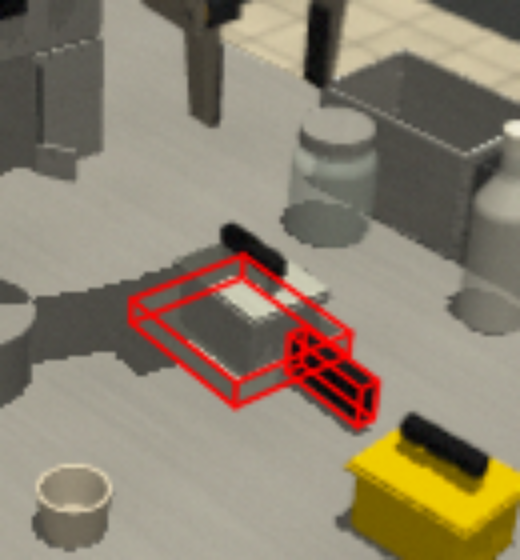

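View pics/scene7.png

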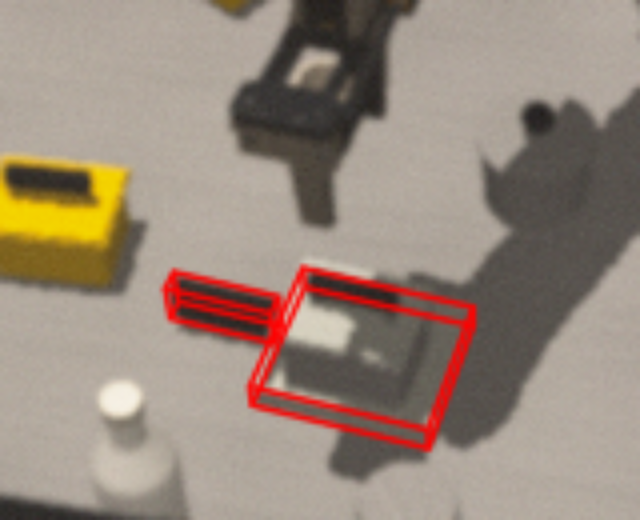

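```bash
python3 - <<'E'
from bar import *
d=pickle.load(open("d7.pkl","rb"));c=d["wrist"]
for t in(50,60,70):bar(c,(305,332,158,228),92,t)
im=cv2.cvtColor(c["image"],cv2.COLOR_RGB2BGR);i2=im.copy()
outline(im,c,TRAY,(611.5,-67.5,1.47))
cv2.imwrite("pics/w7.png",np.hstack([cv2.resize(x[110:300,260:380],None,fx=3,fy=3) for x in(im,i2)]))
E
```

```text
Traceback (most recent call last):
  File "bar.py", line 6, in bar
    k=1+np.argmax(st[1:,4]);rr=cv2.minAreaRect(np.argwhere(l==k)[:,::-1].astype(np.float32)+[x0,y0] if 0 else (np.argwhere(l==k)[:,::-1]+np.array([x0,y0])).astype(np.float32))
        ~~~~~~~~~^^^^^^^^^^
ValueError: attempt to get argmax of an empty sequence
```

```bash
python3 - <<'E'
from bar import *
d=pickle.load(open("d7.pkl","rb"));c=d["wrist"]
for t in(60,70):
  bar(c,(305,332,158,227),92,t)
  bar(c,(305,332,234,291),46,t)
im=cv2.cvtColor(c["image"],cv2.COLOR_RGB2BGR);i2=im.copy()
outline(im,c,TRAY,(611.5,-67.5,1.47))
cv2.imwrite("pics/w7.png",np.hstack([cv2.resize(x[110:300,260:380],None,fx=3,fy=3) for x in(im,i2)]))
E
```

```text
px [318.5 173. ] world [616.9 -45.7  92. ] LxW [11.3 14.5] yaw 1.461 135Traceback (most recent call last):
  File "<stdin>", line 5, in <module>
  File "bar.py", line 6, in bar
    k=1+np.argmax(st[1:,4]);rr=cv2.minAreaRect(np.argwhere(l==k)[:,::-1].astype(np.float32)+[x0,y0] if 0 else (np.argwhere(l==k)[:,::-1]+np.array([x0,y0])).astype(np.float32))
        ~~~~~~~~~^^^^^^^^^^
    return _wrapfunc(a, 'argmax', axis=axis, out=out, **kwds)
    return bound(*args, **kwds)
ValueError: attempt to get argmax of an empty sequence
```

```bash
python3 - <<'E'
from bar import *
d=pickle.load(open("d7.pkl","rb"));c=d["wrist"]
for t in(80,95,105):
  bar(c,(308,330,158,227),92,t)
  bar(c,(308,330,234,291),46,t)
im=cv2.cvtColor(c["image"],cv2.COLOR_RGB2BGR);i2=im.copy()
outline(im,c,TRAY,(611.5,-67.5,1.47))
cv2.imwrite("pics/w7.png",np.hstack([cv2.resize(x[110:300,260:380],None,fx=3,fy=3) for x in(im,i2)]))
E
```

```text
px [319. 195.] world [614.8 -68.8  92. ] LxW [12.3 64.7] yaw 1.461 634
px [318.3 261.5] world [ 603.2 -166.9   46. ] LxW [13.6 77.9] yaw 1.484 606
px [318.5 195. ] world [614.3 -68.8  92. ] LxW [13.3 64.7] yaw 1.461 752
px [318.3 261.5] world [ 603.1 -166.9   46. ] LxW [14.2 77.9] yaw 1.488 632
px [318.5 195. ] world [614.3 -68.8  92. ] LxW [13.3 64.7] yaw 1.461 772
px [318.3 261.5] world [ 603.2 -166.9   46. ] LxW [14.5 77.9] yaw 1.488 645
```

View pics/w7.png

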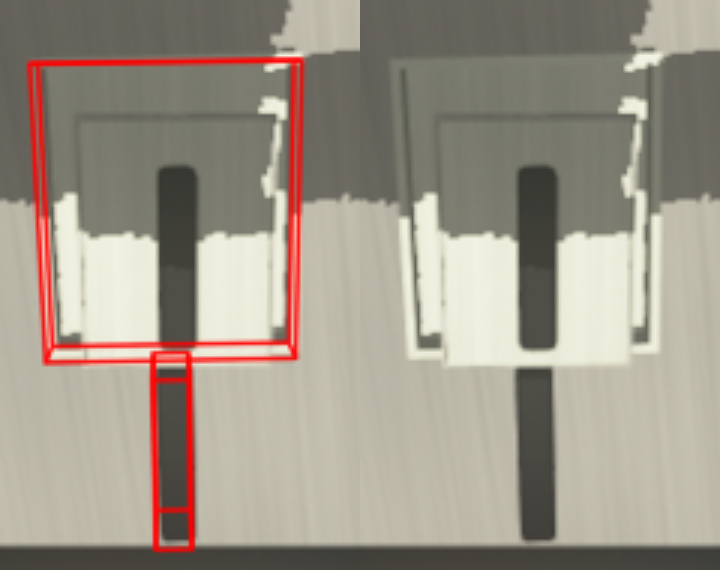

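Request:
{"name": "servo_tool", "arguments": {
  "jaw": [-1,-1,-1,-1,-1,-1,-1],
  "slide": [
    [0,0,0.03],
    [0,0,0.04],
    [0,0.001,0.04],
    [0.01,0,0.01],
    [0.04,0,0],
    [0.03,0,0],
    [0,0,0]
  ],
  "spin": [-1.4,0,0,0,0,0,0]
}}

```text
t: 15.85
eef_pos: [599.2, -187.2, 115.2]
tcp_rot: [0.474, 0.525, 0.482, -0.516]
wrist_force: [-0.3, 0.5, 0.5]
grip_width: 92.1
```

```bash
python3 - <<'E'
from station import r
from bar import *
plan(r,[600.8,-192.5,11],-.09)
c=r.snapshot("wrist");cv2.imwrite("pics/w8.png",c["image"][:,:,::-1])
print(proj(c,[600.8,-192.5,46]))
pickle.dump(c,open("w8.pkl","wb"))
E
```

```text
t 15.85 pos [ 599.2 -187.2  115.2] q [-0.17  0.6   0.6   1.77 -0.43  0.91  0.53] yawY -0.085 F [-0.3  0.5  0.5] w 92.1
R [[0.002, 0.996, -0.085], [0.017, -0.085, -0.996], [-1.0, 0.0, -0.017]]
world d [   1.6   -5.3 -104.2] tool d(m) [0.1041 0.002  0.007 ]
spin deg (about tool x): 0.3 alt -179.7
[[321.233037   216.20736402]]
```

View pics/w8.png

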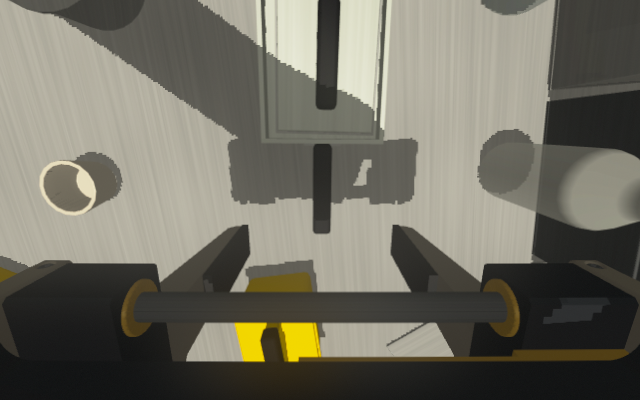

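Request:
{"name": "servo_tool", "arguments": {
  "jaw": [-1,-1,-1,-1,-1],
  "slide": [
    [0.015,0.002,0.006],
    [0.035,0,0],
    [0.03,0,0],
    [0.01,0,0],
    [0,0,0]
  ],
  "spin": [0,0,0,0,0]
}}

```text
t: 16.52
eef_pos: [606.4, -192.8, 26.9]
tcp_rot: [0.478, 0.527, 0.48, -0.513]
wrist_force: [0.6, -1.0, 0.4]
grip_width: 92.1
```

```bash
python3 - <<'E'
from station import r
from bar import *
plan(r,[600.8,-192.5,11],-.09)
E
```

```text
t 16.525 pos [ 606.4 -192.8   26.9] q [-0.11  0.73  0.52  1.78 -0.52  0.77  0.61] yawY -0.083 F [ 0.6 -1.   0.4] w 92.1
R [[0.012, 0.997, -0.082], [0.015, -0.083, -0.996], [-1.0, 0.011, -0.016]]
world d [ -5.6   0.3 -15.9] tool d(m) [ 0.0158 -0.0058  0.0004]
spin deg (about tool x): 0.4 alt -179.6
```

Request:
{"name": "servo_tool", "arguments": {
  "jaw": [-1,-1,0,0.5,1,1,1,1,1,1,1],
  "slide": [
    [0.01,-0.006,0],
    [0.003,0,0],
    [0,0,0],
    [0,0,0],
    [0,0,0],
    [0,0,0],
    [0,0,0],
    [0,0,0],
    [0,0,0],
    [0,0,0],
    [0,0,0]
  ],
  "spin": [0,0,0,0,0,0,0,0,0,0,0],
  "newtons": 30
}}

```text
t: 17.9
eef_pos: [602.1, -192.9, 16.6]
tcp_rot: [0.479, 0.528, 0.479, -0.512]
wrist_force: [0.0, 0.3, 2.3]
grip_width: 15.8
```

```bash
python3 - <<'E'
from station import r
from bar import *
plan(r,[600.8,-192.5,11],-.09)
d={n:r.snapshot(n) for n in("scene","side","wrist")}
pickle.dump(d,open("d9.pkl","wb"))
cv2.imwrite("pics/w9.png",d["wrist"]["image"][:,:,::-1])
E
```

```text
t 17.9 pos [ 602.1 -192.9   16.6] q [-0.1   0.73  0.51  1.8  -0.54  0.74  0.62] yawY -0.082 F [0.  0.3 2.3] w 15.8
R [[0.016, 0.997, -0.082], [0.014, -0.082, -0.997], [-1.0, 0.015, -0.016]]
world d [-1.3  0.4 -5.6] tool d(m) [ 0.0056 -0.0014 -0.0002]
spin deg (about tool x): 0.5 alt -179.5
```

View pics/w9.png

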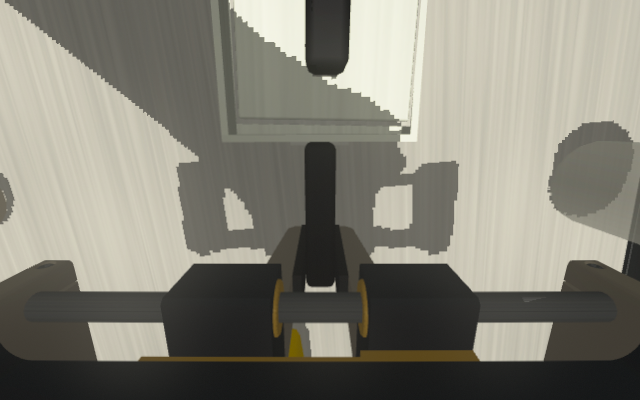

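```bash
cat >> h.py <<'E'
BAY=[box(260,260,0,250,130,0),box(130,118,0,115,65,0)]
def wire(im,c,q,col,k=16):
    segs=[((-30,79,0),(0,59,0)),((-30,-79,0),(0,-59,0)),((-30,79,30),(0,59,30)),((-30,-79,30),(0,-59,30)),((-30,79,0),(-30,79,30)),((-30,-79,0),(-30,-79,30))]
    for a,b in segs:
        u=proj(c,place(np.array([a,b],float),q));cv2.line(im,tuple(int(round(v*16)) for v in u[0]),tuple(int(round(v*16)) for v in u[1]),col,1,cv2.LINE_AA,4)
    outline(im,c,BAY,q,col)
E
python3 - <<'E'
from bar import *
d=pickle.load(open("d9.pkl","rb"))
for n,(x0,x1,y0,y1),k in(("scene",(395,560,145,320),3.3),("side",(205,325,75,195),5)):
    c=d[n];S=4
    big=cv2.resize(cv2.cvtColor(c["image"],cv2.COLOR_RGB2BGR),None,fx=S,fy=S,interpolation=cv2.INTER_CUBIC)
    c2=dict(c);K=c["intrinsics"].copy();K[:2]*=S;K[0,2]+=(S-1)/2;K[1,2]+=(S-1)/2;c2["intrinsics"]=K
    wire(big,c2,(591,236,1.44),(0,0,255));wire(big,c2,(585,235,1.39),(0,255,0))
    cr=big[y0*S:y1*S,x0*S:x1*S]
    f=min(800/cr.shape[1],600/cr.shape[0]);cv2.imwrite(f"pics/{n}9.png",cv2.resize(cr,None,fx=f,fy=f))
E
```

```text
(no output)
```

View pics/side9.png

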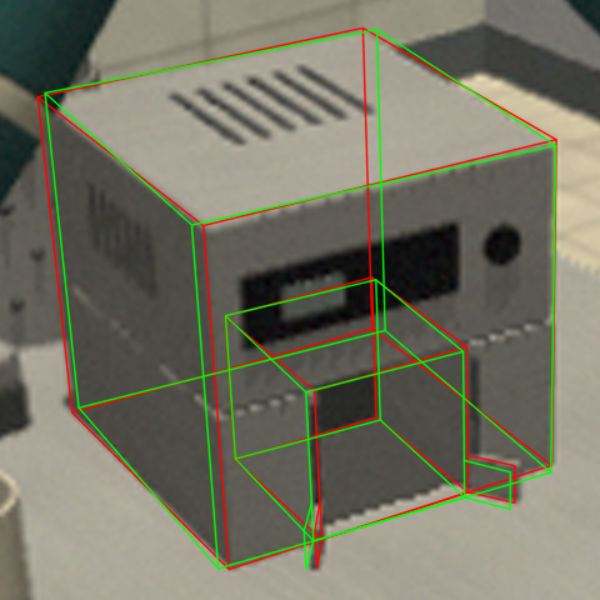

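View pics/scene9.png

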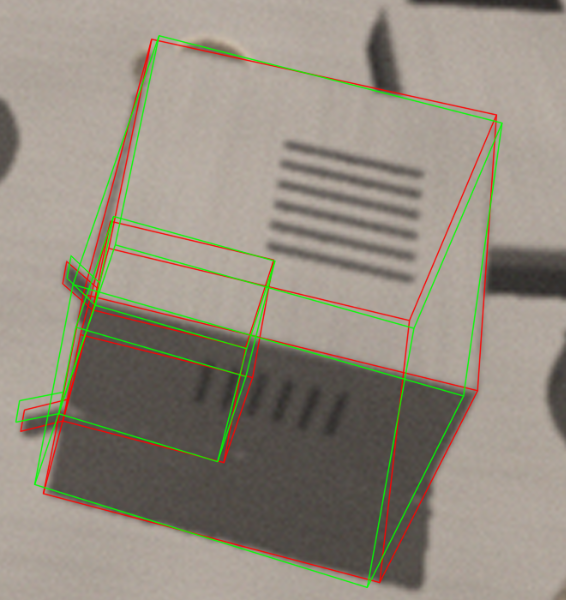

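Request:
{"name": "servo_tool", "arguments": {
  "jaw": [1,1,1,1,1,1,1,1,1,1,1,1],
  "slide": [
    [0,-0.001,-0.005],
    [0,-0.003,-0.009],
    [0,-0.004,-0.013],
    [0,-0.004,-0.013],
    [0,-0.004,-0.013],
    [0,-0.004,-0.013],
    [0,-0.004,-0.013],
    [0,-0.004,-0.013],
    [0,-0.004,-0.013],
    [0,-0.003,-0.01],
    [0,-0.002,-0.005],
    [0,0,0]
  ],
  "spin": [0,0.3,0.3,0.3,0.3,0.3,0.3,0.3,0.3,0.1,0,0]
}}

```text
t: 19.55
eef_pos: [575.5, -61.2, 16.9]
tcp_rot: [0.467, 0.538, 0.466, -0.524]
wrist_force: [0.4, -1.3, -1.2]
grip_width: 15.7
```

```bash
python3 - <<'E'
from station import r
from bar import *
plan(r,[562.3,0.7,14],-.126)
E
```

```text
t 19.55 pos [575.5 -61.2  16.9] q [-0.35  0.67  0.53  1.94 -0.55  0.67  0.4 ] yawY -0.129 F [ 0.4 -1.3 -1.2] w 15.7
R [[0.016, 0.992, -0.128], [0.012, -0.129, -0.992], [-1.0, 0.014, -0.014]]
world d [-13.2  61.9  -2.9] tool d(m) [ 0.0034 -0.0211 -0.0597]
spin deg (about tool x): -0.2 alt 179.8
```

Request:
{"name": "servo_tool", "arguments": {
  "jaw": [1,1,1,1,1,1,1],
  "slide": [
    [0,-0.003,-0.006],
    [0,-0.004,-0.011],
    [0,-0.004,-0.012],
    [0,-0.004,-0.012],
    [0,-0.004,-0.011],
    [0,-0.002,-0.006],
    [0,0,0]
  ],
  "spin": [0,0,0,0,0,0,0]
}}

```text
t: 20.42
eef_pos: [560.8, 3.3, 17.1]
tcp_rot: [0.467, 0.538, 0.466, -0.524]
wrist_force: [0.4, -2.0, -2.9]
grip_width: 15.8
```

```bash
python3 - <<'E'
from station import r
from bar import *
plan(r,[562.3,0.7,14],-.126)
d={n:r.snapshot(n) for n in("scene","side","wrist")}
pickle.dump(d,open("d10.pkl","wb"))
cv2.imwrite("pics/w10.png",d["wrist"]["image"][:,:,::-1])
s=r.observe();p=s["eef_pos"];q=(p[0]+127*.1255,p[1]+127*.992,1.445);print(q)
for n,(x0,x1,y0,y1) in(("scene",(300,460,140,280)),("side",(220,360,110,230))):
    c=d[n];S=4
    big=cv2.resize(cv2.cvtColor(c["image"],cv2.COLOR_RGB2BGR),None,fx=S,fy=S,interpolation=cv2.INTER_CUBIC)
    c2=dict(c);K=c["intrinsics"].copy();K[:2]*=S;K[0,2]+=(S-1)/2;K[1,2]+=(S-1)/2;c2["intrinsics"]=K
    wire(big,c2,(592,235.8,1.445),(0,0,255));outline(big,c2,TRAY,q,(255,0,0))
    cv2.imwrite(f"pics/{n}10.png",big[y0*S:y1*S,x0*S:x1*S])
E
```

```text
t 20.425 pos [560.8   3.3  17.1] q [-0.47  0.65  0.53  1.98 -0.56  0.64  0.3 ] yawY -0.129 F [ 0.4 -2.  -2.9] w 15.8
R [[0.015, 0.992, -0.129], [0.012, -0.129, -0.992], [-1.0, 0.014, -0.014]]
world d [ 1.5 -2.6 -3.1] tool d(m) [0.0031 0.0018 0.0024]
spin deg (about tool x): -0.2 alt 179.8
(np.float64(576.5755231581908), np.float64(129.14920951943412), 1.445)
```

View pics/w10.png

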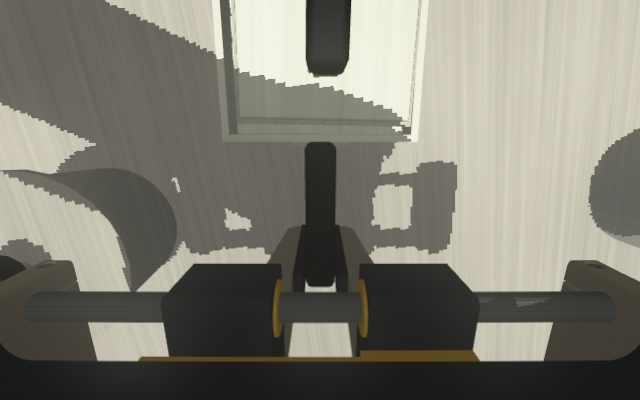

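View pics/scene10.png

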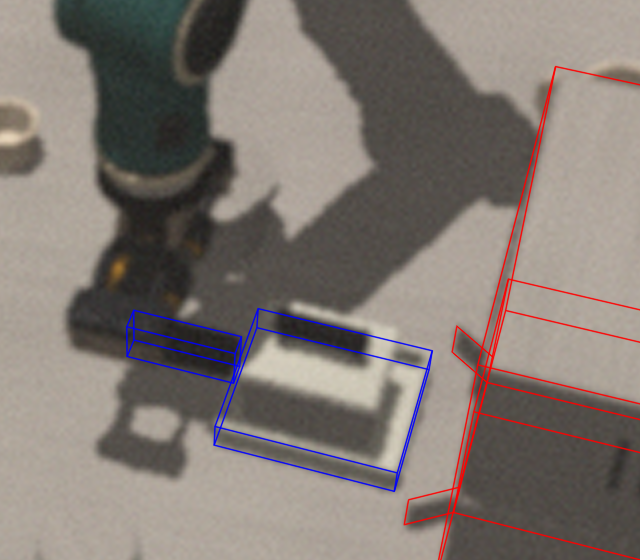

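View pics/side10.png

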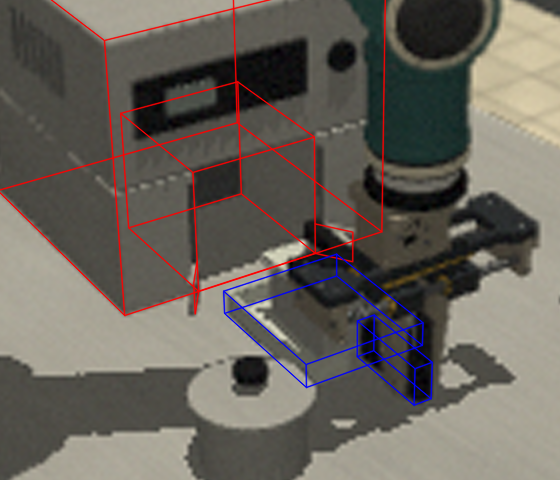

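Request:
{"name": "servo_tool", "arguments": {
  "jaw": [1,1,1,1,1,1,1],
  "slide": [
    [0,0.001,-0.006],
    [0,0.001,-0.011],
    [0,0,-0.011],
    [0,0,-0.011],
    [0,0,-0.011],
    [0,0,-0.006],
    [0,0,0]
  ],
  "spin": [0,0,0,0,0,0,0]
}}

```text
t: 21.45
eef_pos: [570.0, 61.1, 17.4]
tcp_rot: [0.467, 0.537, 0.466, -0.525]
wrist_force: [0.2, -1.1, -2.9]
grip_width: 15.6
```

```bash
cat > chk.py <<'E'
from station import r
from bar import *
import sys
k=sys.argv[1]
plan(r,[584.2,174.3,14],-.126)
d={n:r.snapshot(n) for n in("scene","side")}
pickle.dump(d,open("dchk.pkl","wb"))
s=r.observe();p=s["eef_pos"];R=Rt(s);a=np.arctan2(R[1,1],R[0,1])+np.pi/2;q=(p[0]+127*np.cos(a),p[1]+127*np.sin(a),a)
v=np.array([q[0]-592,q[1]-235.8]);print("tray in mouth s,lat",round(v@[.1255,.9921],1),round(v@[-.9921,.1255],1),"dyaw",round(a-1.445,3))
ims=[]
for n,(x0,x1,y0,y1) in(("scene",(340,460,150,270)),("side",(230,350,110,230))):
    c=d[n];S=4
    big=cv2.resize(cv2.cvtColor(c["image"],cv2.COLOR_RGB2BGR),None,fx=S,fy=S,interpolation=cv2.INTER_CUBIC)
    if len(sys.argv)<3:
        c2=dict(c);K=c["intrinsics"].copy();K[:2]*=S;K[0,2]+=(S-1)/2;K[1,2]+=(S-1)/2;c2["intrinsics"]=K
        outline(big,c2,TRAY,q,(255,0,0))
    ims.append(big[y0*S:y1*S,x0*S:x1*S])
cv2.imwrite(f"pics/chk{k}.png",cv2.resize(np.hstack(ims),None,fx=.83,fy=.83))
E
python3 chk.py 1
```

```text
t 21.45 pos [570.   61.1  17.4] q [-0.57  0.66  0.54  1.95 -0.56  0.66  0.19] yawY -0.129 F [ 0.2 -1.1 -2.9] w 15.6
R [[0.014, 0.992, -0.129], [0.011, -0.129, -0.992], [-1.0, 0.012, -0.013]]
world d [ 14.2 113.2  -3.4] tool d(m) [ 0.0049 -0.0005 -0.1141]
spin deg (about tool x): -0.2 alt 179.8
tray in mouth s,lat -49.3 -0.4 dyaw -0.004
```

View pics/chk1.png

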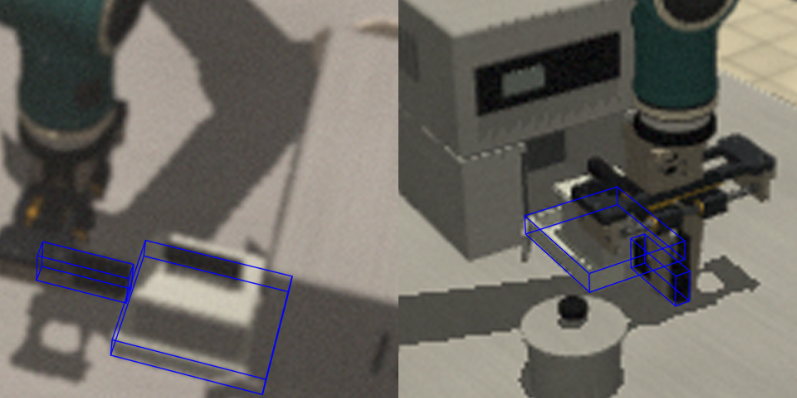

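Request:
{"name": "servo_tool", "arguments": {
  "jaw": [1,1,1,1,1,1,1],
  "slide": [
    [0,0,-0.005],
    [0,0,-0.01],
    [0,0,-0.01],
    [0,0,-0.01],
    [0,0,-0.01],
    [0,0,-0.006],
    [0,0,0]
  ],
  "spin": [0,0,0,0,0,0,0]
}}

```text
t: 22.42
eef_pos: [576.5, 114.4, 17.7]
tcp_rot: [0.466, 0.537, 0.466, -0.526]
wrist_force: [-0.1, -0.3, -3.6]
grip_width: 15.8
```

```bash
python3 chk.py 2
```

```text
t 22.425 pos [576.5 114.4  17.7] q [-0.66  0.68  0.54  1.92 -0.56  0.68  0.1 ] yawY -0.13 F [-0.1 -0.3 -3.6] w 15.8
R [[0.012, 0.991, -0.13], [0.011, -0.13, -0.991], [-1.0, 0.011, -0.012]]
world d [ 7.7 59.9 -3.7] tool d(m) [ 0.0045 -0.0002 -0.0604]
spin deg (about tool x): -0.3 alt 179.7
tray in mouth s,lat 4.5 -0.3 dyaw -0.005
```

View pics/chk2.png

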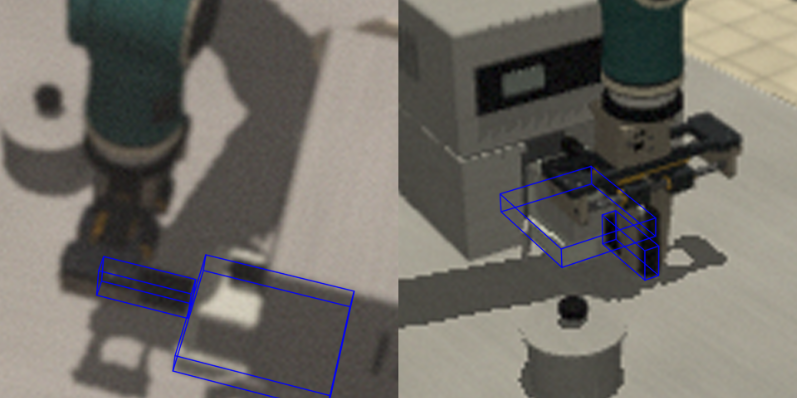

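Request:
{"name": "servo_tool", "arguments": {
  "jaw": [1,1,1,1,1,1,1],
  "slide": [
    [0.001,0,-0.005],
    [0,0,-0.01],
    [0,0,-0.01],
    [0,0,-0.009],
    [0,0,-0.008],
    [0,0,-0.005],
    [0,0,0]
  ],
  "spin": [0,0,0,0,0,0,0]
}}

```text
t: 23.4
eef_pos: [583.1, 162.9, 17.4]
tcp_rot: [0.466, 0.538, 0.466, -0.526]
wrist_force: [-0.0, -0.3, -2.6]
grip_width: 15.9
```

```bash
python3 chk.py 3
```

```text
t 23.4 pos [583.1 162.9  17.4] q [-0.73  0.71  0.55  1.87 -0.56  0.7   0.01] yawY -0.132 F [-0.  -0.3 -2.6] w 15.9
R [[0.012, 0.991, -0.132], [0.01, -0.132, -0.991], [-1.0, 0.011, -0.012]]
world d [ 1.1 11.4 -3.4] tool d(m) [ 0.0036 -0.0005 -0.0114]
spin deg (about tool x): -0.4 alt 179.6
tray in mouth s,lat 53.5 -1.0 dyaw -0.007
```

View pics/chk3.png

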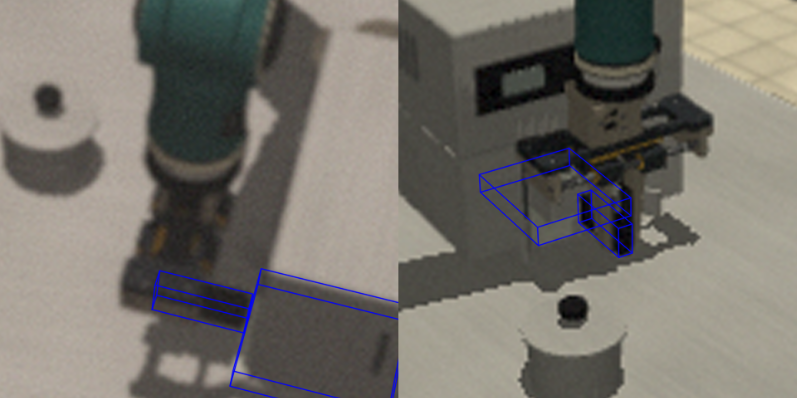

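Request:
{"name": "servo_tool", "arguments": {
  "jaw": [1,1,1,1],
  "slide": [
    [0,0,-0.003],
    [0,0,-0.003],
    [0,0,-0.002],
    [0,0,-0.002]
  ],
  "spin": [0,0,0,0]
}}

```text
t: 24.0
eef_pos: [584.3, 171.0, 17.6]
tcp_rot: [0.466, 0.538, 0.465, -0.527]
wrist_force: [-0.2, -2.2, -2.4]
grip_width: 15.9
```

Request:
{"name": "servo_tool", "arguments": {
  "jaw": [1,1],
  "slide": [
    [0,0,-0.002],
    [0,0,-0.002]
  ],
  "spin": [0,0]
}}

```text
t: 24.25
eef_pos: [584.9, 175.1, 17.6]
tcp_rot: [0.466, 0.538, 0.465, -0.527]
wrist_force: [-0.3, -1.6, -2.9]
grip_width: 15.9
```

Request:
{"name": "servo_tool", "arguments": {
  "jaw": [1,1],
  "slide": [
    [0,0,-0.002],
    [0,0,-0.002]
  ],
  "spin": [0,0]
}}

```text
t: 24.5
eef_pos: [585.7, 176.0, 17.7]
tcp_rot: [0.466, 0.537, 0.464, -0.528]
wrist_force: [0.4, -7.2, -1.8]
grip_width: 15.9
```

Request:
{"name": "servo_tool", "arguments": {
  "jaw": [1,1],
  "slide": [
    [0,0,-0.002],
    [0,0,-0.002]
  ],
  "spin": [0,0]
}}

```text
t: 24.75
eef_pos: [586.0, 176.0, 17.6]
tcp_rot: [0.467, 0.536, 0.462, -0.53]
wrist_force: [-1.7, -6.5, -1.2]
grip_width: 16.0
```

Request:
{"name": "servo_tool", "arguments": {
  "jaw": [1,1,1],
  "slide": [
    [0,0,-0.005],
    [0,0,-0.006],
    [0,0,-0.006]
  ],
  "spin": [0,0,0]
}}

```text
t: 25.12
eef_pos: [586.2, 176.1, 16.8]
tcp_rot: [-0.469, -0.531, -0.457, 0.538]
wrist_force: [-3.2, -13.7, -0.3]
grip_width: 16.0
```

```bash
python3 chk.py 4
```

```text
t 25.125 pos [586.2 176.1  16.8] q [-0.78  0.73  0.57  1.84 -0.54  0.73 -0.05] yawY -0.144 F [ -3.2 -13.7  -0.3] w 16.0
R [[0.004, 0.99, -0.144], [-0.019, -0.143, -0.989], [-1.0, 0.007, 0.018]]
world d [-2.  -1.8 -2.8] tool d(m) [ 0.0028 -0.0017  0.002 ]
spin deg (about tool x): -1.0 alt 179.0
tray in mouth s,lat 67.1 -4.0 dyaw -0.018
```

View pics/chk4.png

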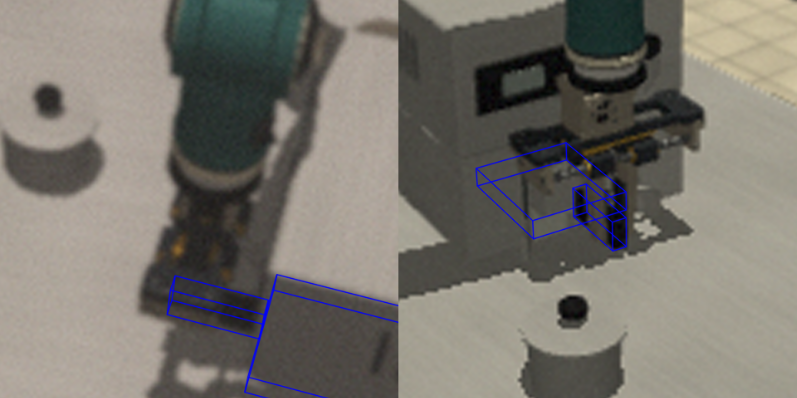

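Request:
{"name": "servo_tool", "arguments": {
  "jaw": [1,0.5,0,-0.5,-1,-1,-1,-1,-1,-1,-1,-1,-1,-1],
  "slide": [
    [0,0,0.0],
    [0,0,0],
    [0,0,0],
    [0,0,0],
    [0,0,0],
    [0,0,0],
    [0,0,0.015],
    [-0.005,0,0.03],
    [-0.02,0,0.03],
    [-0.04,0,0.02],
    [-0.04,0,0.02],
    [-0.04,0,0.02],
    [-0.04,0,0.02],
    [0,0,0]
  ],
  "spin": [0,0,0,0,0,0,0,0,0,0,0,0,0,0]
}}

```text
t: 26.98
eef_pos: [560.9, 15.0, 210.2]
tcp_rot: [-0.467, -0.534, -0.455, 0.538]
wrist_force: [0.6, 0.1, 0.2]
grip_width: 91.7
```

```bash
python3 chk.py 5 n; python3 - <<'E'
from station import r
from bar import *
c=r.snapshot("wrist");cv2.imwrite("pics/w11.png",c["image"][:,:,::-1]);pickle.dump(c,open("w11.pkl","wb"))
E
```

```text
t 26.975 pos [560.9  15.  210.2] q [-0.71  0.38  0.78  1.87 -0.3   1.    0.04] yawY -0.151 F [0.6 0.1 0.2] w 91.7
R [[0.006, 0.989, -0.15], [-0.016, -0.15, -0.989], [-1.0, 0.008, 0.015]]
world d [  23.3  159.3 -196.2] tool d(m) [ 0.1937 -0.0025 -0.1639]
spin deg (about tool x): -1.4 alt 178.6
tray in mouth s,lat -93.7 2.4 dyaw -0.022
```

View pics/chk5.png

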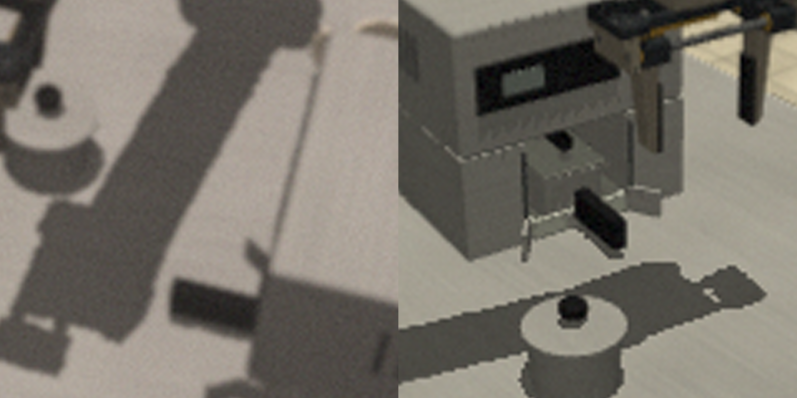

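View pics/w11.png

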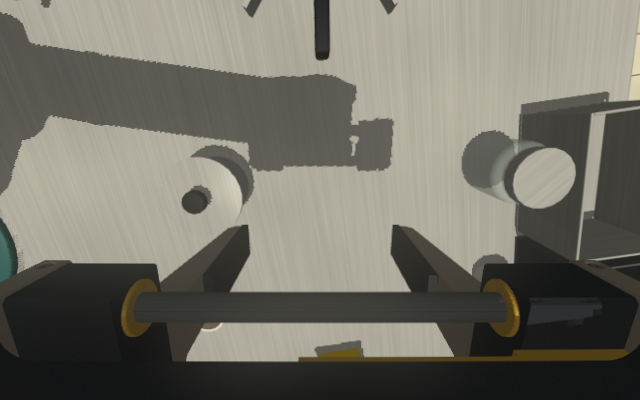

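```bash
python3 - <<'E'
from bar import *
c=pickle.load(open("w11.pkl","rb"))
d=pickle.load(open("dchk.pkl","rb"))
def big(c,x0,x1,y0,y1,S,w):
    b=cv2.resize(cv2.cvtColor(c["image"],cv2.COLOR_RGB2BGR),None,fx=S,fy=S,interpolation=cv2.INTER_CUBIC)
    o=b.copy();c2=dict(c);K=c["intrinsics"].copy();K[:2]*=S;K[0,2]+=(S-1)/2;K[1,2]+=(S-1)/2;c2["intrinsics"]=K
    q=(592,235.8,1.445);wire(o,c2,q,(0,0,255));outline(o,c2,TRAY,(592+65*.1255,235.8+65*.992,1.445),(255,0,0))
    cr=np.hstack([b[y0*S:y1*S,x0*S:x1*S],o[y0*S:y1*S,x0*S:x1*S]]);cv2.imwrite(w,cr)
big(c,235,405,0,70,2,"pics/w12.png")
big(d["side"],255,320,140,190,6,"pics/d12.png")
E
```

```text
(no output)
```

View pics/w12.png

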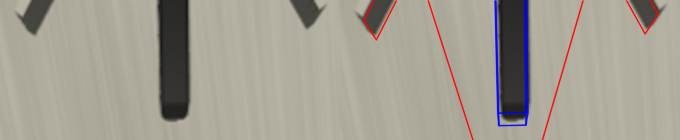

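View pics/d12.png

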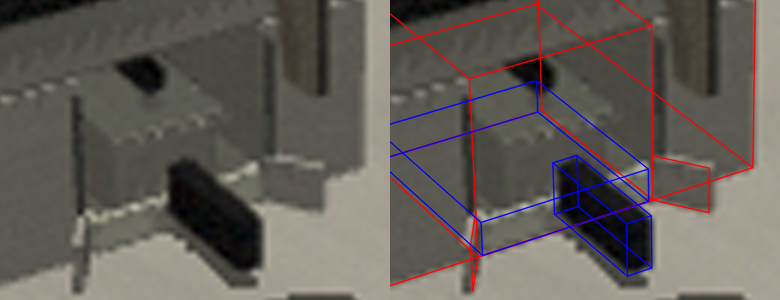

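```bash
python3 - <<'E'
from station import r
print(r.finish_job()); print(r.observe()["t"])
E
```

```text
the job is handed in; nothing more can be done
None
the job is handed in; nothing more can be done
```

I set the steel pan flat in the tray, slid the tray into the bay until it stopped, let go, backed the arm off and handed the job in. The clock read about 27 s; the hand-in gave no verdict.

**Pan:** I took the steel one, not the yellow look-alikes, by its grip bar and turned it about 92° to line up with the tray. After release it measured about 2–5 mm from the tray's centre, within 0.03 rad of it, and looked flat in the pictures. I didn't measure it again inside the bay, but it still looked upright there.

**Tray:** I drew it in by its handle. It went in with only a few newtons on the wrist, then stalled at the back stop with the push peaking at about 14 N.

**Last checks:**
- **Flush and centred:** in the wrist picture the handle end and both guide tips sit about 2–3 mm from where I predicted, all the same way. The front wall is therefore flush to roughly 1 mm. The side picture agrees.
- **Disagreement at the stop:** while pressed against the stop, the tool's pose put the tray about 4 mm to one side and 0.018 rad off. The bay leaves only 3 mm each side, so I took this as error in my cabinet estimate plus slight tool tilt.
- **Other things:** the gripper was open and clear, with no force on the wrist. I saw no sign that the pot or anything else had moved, but I did not measure each one.

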